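Lay the square to a tacked rib

TASK

Check the tacked rib for squareness: lay the engineer's square on the bench in front of the plate, blade over the plate, press its stock up against the plate's front edge until it is flush all along, and bring the outer side of the blade up against the near side of the rib, wherever that has been tacked. Leave the square lying there flat, flush with the edge and touching the rib, without shoving the plate out of place or displacing the other things on the bench.

Things in the scene. Friction and masses are not known exactly. Their poses are not given: they have to be found in the camera images.
- square: engineer's square, plain steel, flat. Stock: bar 30 (x) x 140 (y) x 24 mm high; origin at the centre of its underside, x the way the blade points, z up. Blade: y from 40 to 70 mm, x from 15 to 135 mm, 12 to 16 mm above the stock's underside. A black grip block stands on the stock over the origin: 18 (x) x 26 mm (y), from 24 to 72 mm up. About 0.72 kg
- stock_near (a point): point on the stock's inner face (x = +15 mm in the square's frame), 5 mm above its underside, 5 mm from the stock's blade end (y = +65 mm)
- stock_far (a point): the same on the inner face near the stock's other end (y = -65 mm)
- blade_tip (a point): point on the blade's outer side near its free end, y = +70 mm, 125 mm ahead of the square's origin, 14 mm up
- plate: workpiece, loose on the bench: dark steel plate 130 (x) x 230 (y) x 10 mm thick, about 2.2 kg with its rib, origin at the centre of its underside. Front edge, towards the robot, at x = -65 mm. An upright rib parallel to x is tacked on it: 8 mm thick, x from -35 to 55 mm, 10 to 50 mm above the bench. Its -y side (the near side, facing the square) is anywhere from y = 30 to 70 mm: find it
- edge (a point): middle of the plate's front edge face, 5 mm up; the plate's axes: x points into the plate, y along the edge
- boom: torch boom, fixed: level aluminium arm along y (y from -230 to 190 mm, x from 0 to 30 mm), 180 to 215 mm above the bench, right over the plate's front edge, so a hand cannot come straight down there; column 50 mm square at y = -250 mm, 312 mm tall. Origin on the bench under the arm's near side. Carriage on the arm at y = 160 mm (to 260 mm up), torch hanging at x = 70, y = 160 mm down to 130 mm
- spray: a grey spray can, 56 mm across, 170 mm tall; a bystander; origin at the centre of its underside
- chipper: a hammer, 220 mm long, lying; a bystander
- wirebrush: a wire brush with a wooden back, 200 mm long, bristles down; a bystander
- pipe: a dark steel pipe stub, 90 mm across, 60 mm tall, standing on end; a bystander; origin at the centre of its underside
- magnet: a dark square magnet block, 90 x 90 x 18 mm, flat on the bench; a bystander; origin at the centre of its underside
- tin: an open metal tin, 70 mm across, 90 mm tall; a bystander; origin at the centre of its underside

How it is judged:
By the outcome, as a careful person would: the job done as asked, in the order asked, and still so for the second after the job is handed in, with the robot touching nothing.
It also fails if it takes over 54 s, if anything falls off the work surface, if the arm or the gripper's body presses on something with over 40 N, if the wrist force passes 120 N, or if a joint passes its speed limit or range.

ROBOT

A 6-joint arm with a two-finger parallel gripper is mounted at the origin on the work surface. World frame = base frame: x ahead of the robot, y to its left, z up, the work surface at z = 0. Lengths are in m, angles in rad, forces in N, time in s.
With the tool pointing down it reaches from about 0.15 to 0.775 m from the base axis. Payload 6.1 kg.
Tool frame: the origin (TCP) lies on the centre line of the jaws, within the pads' length; the fingertips stand r.tcp_to_tips ahead of it and the grasp point (between the pads) lies 11 mm behind it (r.tcp_to_tips is the distance from the TCP to the fingertips, in m); z points along the fingers, y is the line along which they close (so a half turn about z gives the same grasp; the last joint's range is limited). The gripper opens to 85 mm and grips with 20 to 120 N. Pads are 22 mm wide; open, the fingers measure 114 mm over their backs; the gripper's body (76 mm by 85 mm) begins 54 mm behind the grasp point. The pads swing forward as they close: fully open they stand 13 mm farther back than shut.
Start: joints at [1.318, 0.126, -0.04, 1.405, 0, 1.571], TCP at [0.131, 0.508, 0.239] pointing down, gripper open.
Joint ranges: [-2.72, 2.72], [-0.95, 1.95], [-1.27, 1.35], [-1.78, 2.02], [-1.46, 1.47], [-3.14, 3.14]. Speed limits (rad/s): [2.39, 2.39, 3.01, 3.14, 3.14, 3.14].

INTERFACE

Orientations are given as a unit quaternion [x, y, z, w].
In Python, from plant import r gives the robot as it stands.
- The arm moves only by the tool servo_tool, never from a script. Its argument "increments" is a list of rows, each an object with "linear": the shift along the tool's x, y, z in m, a list of three; "twist": the turn, a rotation vector about the tool's x, y, z in rad, a list of three; "claw": the opening, from 0 (shut) to 1 (fully open). A call has 1 to 20 rows; each row is the pose to reach, as a shift and turn from the pose commanded when the call began, along the tool's axes at that moment; what a row does not reach only later rows make up. A row lasts 1/10 s, in which the tool goes at most 50 mm and 8.59 degrees, less where a joint would pass 70% of its speed; a pose out of reach is approached as far as the arm can. A call with a gripper value outside its range is refused whole. The fingers move at their own pace and stop on an object; "newtons" is the grip in N (left out, the last holds). Time passes only in rows, so rows that repeat a pose let the fingers close. It gives the time, the measured TCP pose, the force, the opening and the grip force at its end, in the units of the state.
- r.get_obs(): the state, without advancing time (a new reading comes with each control period).
- r.capture(name): name is "scene" or "top" or "wrist"; returns a dict with "pixels" (420x560x3 uint8, red, green, blue), "vertical_fov" (degrees; the focal length in pixels is half the picture's height over the tangent of half this angle, whatever the lens; pixels are square), "cx", "cy" (the principal point, pixels), "k1" (the pictures are not rectified: a ray, as slopes to the right and down, at radius r is drawn at 1 + k1 r^2 times it, then the intrinsics apply), "R" (3x3) and "t" (3): a world point X has camera coordinates R X + t. Camera axes: x right, y down, z forward; pixel columns grow to the right and rows downward; lengths in m; the calibration is good to about 2 mm. A picture is of the moment at which its call begins. There is no depth.
- r.job_done(): hands the job in; it is judged then, once.
The state is a dict: "time": time; "qpos": joint angles; "qvel": joint speeds; "effort": joint torques, N m; "tool_pos": TCP position; "ee_rot": TCP orientation; "force": force on the tool from outside, world axes, zero at the start; "moment": the same for the moment, N m; "opening": opening from 0.0 (shut) to 1.0 (fully open); "grasp_force": force on a finger pad.
Only numpy, scipy, OpenCV 4.12 (cv2) and the standard library are available. Lean on these libraries where they do the work, as an engineer would, in place of code of your own. Each camera call takes 0.05 s, during which the arm holds its last target. There are 200 camera calls.

## Working session

There is one attempt and no reset: what is moved stays moved. The work goes in short steps, Python scripts to look and compute and a tool call to move; the robot and the scene stay as the last step left them, time stands still between calls to the robot, and variables do not carry over. Pictures are saved under pics/ and viewed, at most 10 in all, crops included, and the job is handed in when it is done.

Besides the shell and the picture viewer there is one more tool, called after "Request:" as a command line: name --argument value ..., lists and objects as JSON in quotes. servo_tool: Moves the arm, as the interface text tells. Its arguments: {"type":"object","properties":{"increments":{"type":"array","items":{"type":"object","properties":{"linear":{"type":"array","items":{"type":"number"}},"twist":{"type":"array","items":{"type":"number"}},"claw":{"type":"number"}}}},"newtons":{"type":"number"}},"required":["increments"]}

```bash
ls; mkdir -p pics; cat > h.py <<'E'
import numpy as np, cv2
from plant import r
def cap(n,f):
    c=r.capture(n); cv2.imwrite('pics/'+f+'.png',cv2.cvtColor(c['pixels'],cv2.COLOR_RGB2BGR)); np.save('pics/'+f+'.npy',c,allow_pickle=True); return c
def load(f): return np.load('pics/'+f+'.npy',allow_pickle=True).item()
def K(c):
    f=c['pixels'].shape[0]/2/np.tan(np.radians(c['vertical_fov'])/2)
    return np.array([[f,0,c['cx']],[0,f,c['cy']],[0,0,1.]]),np.array([c['k1'],0,0,0,0.])
def onz(c,px,z):
    k,d=K(c); R=np.array(c['R']);t=np.array(c['t'])
    u=cv2.undistortPoints(np.array(px,float).reshape(-1,1,2),k,d).reshape(-1,2)
    ray=np.c_[u,np.ones(len(u))]@R; o=-R.T@t
    return o+ray*((z-o[2])/ray[:,2])[:,None]
def proj(c,X):
    k,d=K(c); R=np.array(c['R'])
    return cv2.projectPoints(np.array(X,float).reshape(-1,1,3),cv2.Rodrigues(R)[0],np.array(c['t'],float),k,d)[0].reshape(-1,2)
E
python3 - <<'E'
from h import *
o=r.get_obs(); print(o['time'],o['tool_pos'],o['ee_rot'],o['force'],o['opening'],r.tcp_to_tips)
for n in('scene','top','wrist'):
    c=cap(n,n+'0'); print(n,c['vertical_fov'],c['k1'],-np.array(c['R']).T@c['t'],np.array(c['R'])[2])
a=[cv2.imread(f'pics/{n}0.png') for n in('top','scene')]
E
```

```text
pics
0.0 [0.13119834 0.50793412 0.23852601] [ 1.26032531e-01  9.92025791e-01 -7.88851614e-04 -8.94957264e-05] [-0.05232451 -0.78845212  0.05919858] 0.9979130098691434 0.008
scene 56.953127555573325 -0.09960318120033423 [1.29923834 0.39151093 0.85273099] [-0.67701365 -0.27385759 -0.68312117]
top 55.485389997782676 -0.09569652744092444 [0.35407647 0.06702676 1.07421565] [ 0.15913704 -0.01868854 -0.9870796 ]
wrist 61.253953140780574 -0.013227825435437464 [0.06621208 0.52418416 0.37205685] [ 0.25668352 -0.06805212 -0.96409672]
```

View pics/top0.png

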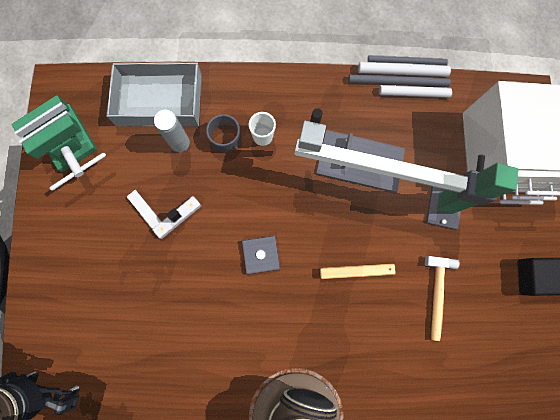

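View pics/scene0.png

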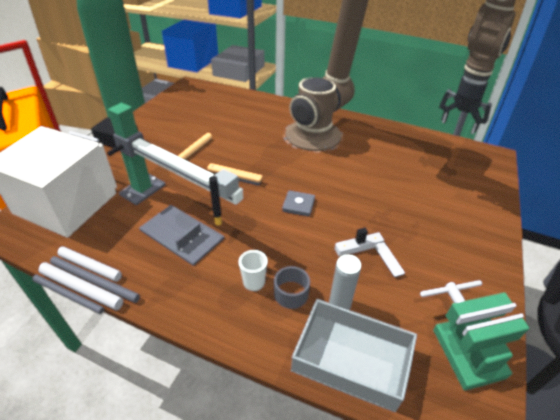

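The top view shows the square at about (165,213), its grip at (173,215) and its corner at (160,237). The plate is at about (360,160) under the boom, with the rib near (343,150). In the scene view the plate is at (180,233) with the rib at (188,235). Next I'll zoom in.

```bash
python3 - <<'E'
import cv2,numpy as np
t=cv2.imread('pics/top0.png');s=cv2.imread('pics/scene0.png')
a=cv2.resize(t[120:200,300:420],None,fx=4,fy=4,interpolation=cv2.INTER_CUBIC)
b=cv2.resize(t[180:245,120:210],None,fx=4,fy=4,interpolation=cv2.INTER_CUBIC)
d=cv2.resize(s[195:270,130:250],None,fx=6,fy=6,interpolation=cv2.INTER_CUBIC)[:, :720]
o=np.zeros((590,800,3),np.uint8)
d=cv2.resize(s[198:268,130:230],None,fx=4,fy=4,interpolation=cv2.INTER_CUBIC)
o[:320,:480]=a;o[325:585,:360]=b;o[305:585,365:765]=d
o[300:305]=255
cv2.imwrite('pics/z1.png',o)
E
```

```text
(no output)
```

View pics/z1.png

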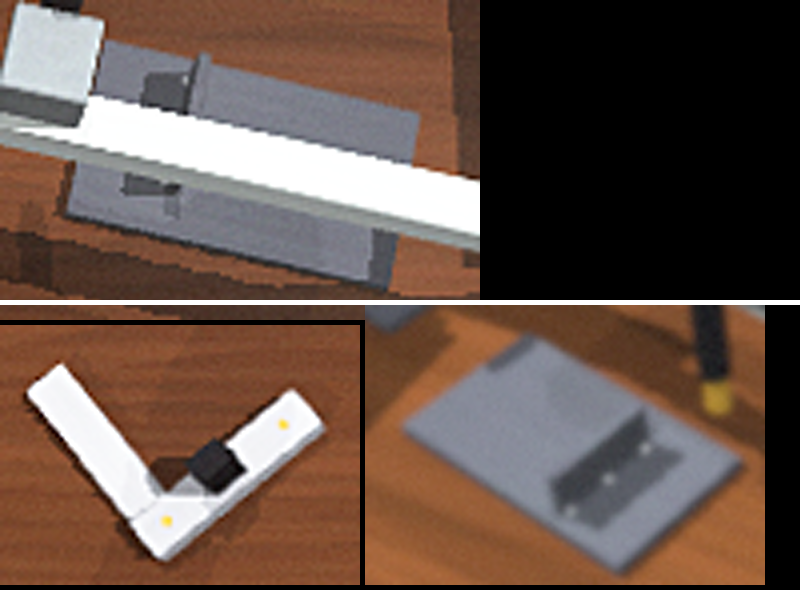

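The zoom shows plate corners at zoom (66,212), (390,285) and (418,115) in the top view. In the scene view they are (402,427), (540,337), (745,465) and (620,572). The square's stock and blade are clear, and its grip is at (216,467).

```bash
python3 - <<'E'
from h import *
T=load('top0');S=load('scene0')
def z(p,zo,off): return (np.array(p,float)-zo+.5)/4-.5+np.array(off)
np.set_printoptions(precision=4,suppress=True)
P=onz(T,z([[66,211],[388,283],[418,115],[105,40]],[0,0],[300,120]),.01); print('plate top',P)
P2=onz(S,z([[745,463],[540,337],[402,427],[620,570]],[365,305],[130,198]),.01); print('plate scene',P2)
for Q in(P,P2):
    e=Q[0]-Q[1]; f=Q[2]-Q[1]; print('len',np.linalg.norm(e),np.linalg.norm(f),'yaw',np.degrees(np.arctan2(-e[0],e[1])),'yaw side',np.degrees(np.arctan2(f[1],f[0])))
# rib foot -y side from scene (base line), z=.01
print('rib base? scene',onz(S,z([[555,510]],[365,305],[130,198]),.01), 'rib top', onz(S,z([[552,485],[645,410]],[365,305],[130,198]),.05))
print('rib top in top view',onz(T,z([[209,55],[198,52]],[0,0],[300,120]),.05))
# square, bright mask
Q=onz(T,z([[292,390],[325,427],[163,559],[130,521]],[0,325],[120,180]),.024); print('stock top corners',Q)
B=onz(T,z([[62,364],[28,393],[131,521]],[0,325],[120,180]),.016); print('blade',B)
# boom underside edges, can, etc.
print('grip top',onz(T,z([[217,441],[244,465],[216,467]],[0,325],[120,180]),.072))
e=Q[3]-Q[0];e2=Q[2]-Q[1];print('stock yaw',np.degrees(np.arctan2(-e[0],e[1])),np.degrees(np.arctan2(-e2[0],e2[1])),np.linalg.norm(e),'ctr',Q.mean(0))
e=B[0]-B[1];d=B[1]-B[2];print('blade yaw',np.degrees(np.arctan2(d[1],d[0])),np.linalg.norm(e))
# boom near top edge
bm=onz(T,z([[0,140],[480,248]],[0,0],[300,120]),.18);print('boom near bottom',bm)
print('spray,magnet,pipe,tin,torch', onz(T,[[165,118]],.17),onz(T,[[261,255]],.018),onz(T,[[223,131]],.06),onz(T,[[262,127]],.09),onz(S,z([[718,410]],[365,305],[130,198]),.13),'brush',onz(T,[[320,273],[395,269]],.02))
E
```

```text
plate top [[ 0.6469 -0.0525  0.01  ]
 [ 0.5998 -0.2763  0.01  ]
 [ 0.7221 -0.3034  0.01  ]
 [ 0.7721 -0.081   0.01  ]]
plate scene [[ 0.6482 -0.0455  0.01  ]
 [ 0.5958 -0.2619  0.01  ]
 [ 0.723  -0.3008  0.01  ]
 [ 0.7716 -0.0759  0.01  ]]
len 0.22872626753546288 0.12524608420146469 yaw -11.885469068975283 yaw side -12.506596780003095
len 0.22271894046794832 0.13297170338207198 yaw -13.615345176864544 yaw side -17.01093827239857
rib base? scene [[ 0.7442 -0.1477  0.01  ]] rib top [[ 0.7522 -0.1369  0.05  ]
 [ 0.6632 -0.1163  0.05  ]]
rib top in top view [[ 0.7474 -0.1464  0.05  ]
 [ 0.7493 -0.1389  0.05  ]]
stock top corners [[0.5732 0.2816 0.024 ]
 [0.5482 0.2583 0.024 ]
 [0.4581 0.3625 0.024 ]
 [0.4831 0.3861 0.024 ]]
blade [[0.5912 0.4423 0.016 ]
 [0.5708 0.4645 0.016 ]
 [0.4841 0.3879 0.016 ]]
grip top [[0.5294 0.3184 0.072 ]
 [0.5141 0.3003 0.072 ]
 [0.5126 0.3182 0.072 ]]
stock yaw 40.772359041068135 40.8532593425972 0.1380093223233525 ctr [0.5157 0.3221 0.024 ]
blade yaw 41.469604405735616 0.030155686274190272
boom near bottom [[ 0.6423  0.0049  0.18  ]
 [ 0.5826 -0.2777  0.18  ]]
spray,magnet,pipe,tin,torch [[0.7336 0.3284 0.17  ]] [[0.4177 0.0953 0.018 ]] [[0.7439 0.2016 0.06  ]] [[0.7447 0.0967 0.09  ]] [[ 0.707  -0.0221  0.13  ]] brush [[ 0.3719 -0.0604  0.02  ]
 [ 0.3834 -0.2611  0.02  ]]
```

```bash
cat >> h.py <<'E'
from scipy.spatial.transform import Rotation as Ro
np.set_printoptions(precision=4,suppress=True)
def pose(psi,th):
    p,t=np.radians([psi,th]); y=np.array([-np.sin(p),np.cos(p),0]); z=np.array([np.cos(p)*np.sin(t),np.sin(p)*np.sin(t),-np.cos(t)])
    return Ro.from_matrix(np.c_[np.cross(y,z),y,z])
def go(p,psi,th):
    o=r.get_obs(); R0=Ro.from_quat(o['ee_rot']); R1=pose(psi,th)
    tw=(R0.inv()*R1).as_rotvec()
    print('lin',R0.inv().apply(np.array(p)-o['tool_pos']),'tw',tw,'deg',np.degrees(np.linalg.norm(tw)),'d',np.linalg.norm(p-o['tool_pos']))
def st():
    o=r.get_obs(); R=Ro.from_quat(o['ee_rot']).as_matrix()
    print('t',o['time'],'p',o['tool_pos'],'psi',np.degrees(np.arctan2(-R[0,1],R[1,1])),'th',np.degrees(np.arccos(-R[2,2])),'roll',np.degrees(np.arcsin(R[2,1])),'F',o['force'],'M',o['moment'],'op',o['opening'],o['grasp_force'],'q',np.array(o['qpos']))
E
python3 - <<'E'
from h import *
st(); go(np.array([.44,.26,.16]),41,45)
E
```

```text
t 0.15 p [0.1312 0.508  0.2387] psi -14.485299619560807 th 0.07006166368319952 roll -0.07004790395709942 F [ 0.2624 -0.2961  0.4908] M [-0.0321 -0.0272 -0.0213] op 1.002340867295726 0.0 q [ 1.318   0.1263 -0.0404  1.4054  0.      1.5708]
lin [-0.361  -0.1628  0.0789] tw [-0.3807 -0.7224 -0.9161] deg 70.31664409426847 d 0.4037913802709678
```

Request:
servo_tool --increments '[{"linear": [-0.18,-0.08,0.04],"twist": [-0.19,-0.36,-0.46],"claw": 1},{"linear": [-0.18,-0.08,0.04],"twist": [-0.19,-0.36,-0.46],"claw": 1},{"linear": [-0.18,-0.08,0.04],"twist": [-0.19,-0.36,-0.46],"claw": 1},{"linear": [-0.18,-0.08,0.04],"twist": [-0.19,-0.36,-0.46],"claw": 1},{"linear": [-0.361,-0.163,0.079],"twist": [-0.381,-0.722,-0.916],"claw": 1},{"linear": [-0.361,-0.163,0.079],"twist": [-0.381,-0.722,-0.916],"claw": 1},{"linear": [-0.361,-0.163,0.079],"twist": [-0.381,-0.722,-0.916],"claw": 1},{"linear": [-0.361,-0.163,0.079],"twist": [-0.381,-0.722,-0.916],"claw": 1},{"linear": [-0.361,-0.163,0.079],"twist": [-0.381,-0.722,-0.916],"claw": 1},{"linear": [-0.361,-0.163,0.079],"twist": [-0.381,-0.722,-0.916],"claw": 1},{"linear": [-0.361,-0.163,0.079],"twist": [-0.381,-0.722,-0.916],"claw": 1},{"linear": [-0.361,-0.163,0.079],"twist": [-0.381,-0.722,-0.916],"claw": 1}]'

```text
time: 1.35
tool_pos: [0.4399, 0.2611, 0.161]
ee_rot: [-0.323, 0.865, 0.135, 0.358]
force: [-0.6, 0.2, 0.2]
opening: 0.998
grasp_force: 0.0
```

```bash
python3 - <<'E'
from h import *
st(); c=cap('wrist','w1'); st()
ex=np.array([np.cos(np.radians(41)),np.sin(np.radians(41)),0]);ey=np.array([-ex[1],ex[0],0]);o=np.array([.5157,.3221,0])
print(proj(c,[o+a*ex+b*ey+[0,0,h] for a,b,h in[(-.009,-.013,.072),(-.009,.013,.072),(-.015,-.07,.024),(-.015,.07,.024),(.135,.07,.016)]]))
g=o+np.array([0,0,.055]);z=pose(41,45).as_matrix()[:,2]
go(g+.011*z,41,45)
E
```

```text
t 1.35 p [0.4399 0.2611 0.161 ] psi 41.03822974415477 th 45.041169912387815 roll 0.09378060540047241 F [-0.6008  0.2306  0.1981] M [-0.4215  0.5057  0.0136] op 0.9981358940986808 0.0 q [ 0.4178 -0.4262 -0.9484  0.2853  0.2107 -0.2129]
t 1.4 p [0.4397 0.2617 0.1612] psi 41.11956489772773 th 45.067520769968176 roll 0.07828912248775044 F [ 0.3555 -0.3627 -0.0025] M [-0.4382  0.5051  0.0085] op 1.003959333636048 0.0 q [ 0.4189 -0.4262 -0.9482  0.285   0.2108 -0.2132]
[[255.9181 206.8719]
 [290.3044 206.8553]
 [186.8394 151.966 ]
 [359.8619 151.8918]
 [333.5767 227.4334]]
lin [ 0.0067 -0.0046  0.1546] tw [0.0024 0.0012 0.0005] deg 0.1580056191882995 d 0.1548451621843651
```

View pics/w1.png

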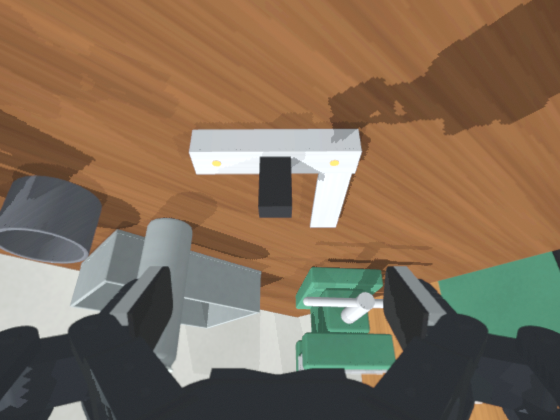

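The wrist view is upside down, with the bench edge toward the bottom. It shows the stock at (190..360,150) and the grip block at (259..292,157..215), about 2 px right of the prediction. I'll shift by 1.5 mm and go in.

Request:
servo_tool --increments '[{"linear": [0.002,-0.001,0.04],"claw": 1},{"linear": [0.004,-0.002,0.08],"claw": 1},{"linear": [0.006,-0.003,0.115],"claw": 1},{"linear": [0.007,-0.003,0.14],"claw": 1},{"linear": [0.007,-0.003,0.155],"claw": 1},{"linear": [0.007,-0.003,0.155],"claw": 1},{"linear": [0.007,-0.003,0.155],"claw": 0.2},{"linear": [0.007,-0.003,0.155],"claw": 0.2},{"linear": [0.007,-0.003,0.155],"claw": 0.2},{"linear": [0.007,-0.003,0.155],"claw": 0.2},{"linear": [0.007,-0.003,0.155],"claw": 0.1},{"linear": [0.007,-0.003,0.155],"claw": 0.1},{"linear": [0.007,-0.003,0.155],"claw": 0},{"linear": [0.007,-0.003,0.155],"claw": 0}]' --newtons 60

```text
schema error: expected keys linear, twist, claw
```

```bash
python3 - <<'E'
from h import *
st()
E
```

```text
t 1.4 p [0.4397 0.2617 0.1612] psi 41.11956489772773 th 45.067520769968176 roll 0.07828912248775044 F [ 0.3555 -0.3627 -0.0025] M [-0.4382  0.5051  0.0085] op 1.003959333636048 0.0 q [ 0.4189 -0.4262 -0.9482  0.285   0.2108 -0.2132]
```

Request:
servo_tool --increments '[{"linear": [0.002,-0.001,0.04],"twist": [0,0,0],"claw": 1},{"linear": [0.004,-0.002,0.08],"twist": [0,0,0],"claw": 1},{"linear": [0.006,-0.003,0.115],"twist": [0,0,0],"claw": 1},{"linear": [0.007,-0.003,0.14],"twist": [0,0,0],"claw": 1},{"linear": [0.007,-0.003,0.155],"twist": [0,0,0],"claw": 1},{"linear": [0.007,-0.003,0.155],"twist": [0,0,0],"claw": 1},{"linear": [0.007,-0.003,0.155],"twist": [0,0,0],"claw": 0.2},{"linear": [0.007,-0.003,0.155],"twist": [0,0,0],"claw": 0.2},{"linear": [0.007,-0.003,0.155],"twist": [0,0,0],"claw": 0.2},{"linear": [0.007,-0.003,0.155],"twist": [0,0,0],"claw": 0.2},{"linear": [0.007,-0.003,0.155],"twist": [0,0,0],"claw": 0.1},{"linear": [0.007,-0.003,0.155],"twist": [0,0,0],"claw": 0.1},{"linear": [0.007,-0.003,0.155],"twist": [0,0,0],"claw": 0},{"linear": [0.007,-0.003,0.155],"twist": [0,0,0],"claw": 0}]' --newtons 60

```text
time: 2.8
tool_pos: [0.5212, 0.3273, 0.0472]
ee_rot: [-0.324, 0.865, 0.135, 0.359]
force: [-6.3, -0.1, 7.9]
opening: 0.294
grasp_force: 61.1
```

```bash
python3 - <<'E'
from h import *
st()
E
```

```text
t 2.8 p [0.5212 0.3273 0.0472] psi 41.06191864271402 th 45.183289723034676 roll 0.09355370501181695 F [-6.3497 -0.0919  7.8501] M [0.0437 0.6708 0.4799] op 0.29376840234586443 61.13855838775635 q [ 0.4836 -0.0331 -0.9768 -0.1476  0.1657 -0.1646]
```

```bash
python3 - <<'E'
from h import *
p=r.get_obs()['tool_pos']
go(p+[0,0,.065],41.06,45.18); go(np.array([.45,0,.11]),-12.2,45.18)
E
```

```text
lin [-0.0461  0.0001 -0.0458] tw [ 0.0012  0.0001 -0.0011] deg 0.09362849755760967 d 0.065
lin [ 0.1446 -0.1999 -0.2351] tw [ 0.6605 -0.0007  0.6542] deg 53.261992267780116 d 0.34078579102937334
```

Request:
servo_tool --increments '[{"linear": [-0.015,0,-0.015],"twist": [0,0,0],"claw": 0},{"linear": [-0.03,0,-0.03],"twist": [0,0,0],"claw": 0},{"linear": [-0.046,0,-0.046],"twist": [0,0,0],"claw": 0},{"linear": [-0.036,-0.01,-0.056],"twist": [0.033,0,0.033],"claw": 0},{"linear": [-0.027,-0.02,-0.065],"twist": [0.066,0,0.065],"claw": 0},{"linear": [-0.008,-0.04,-0.084],"twist": [0.132,0,0.131],"claw": 0},{"linear": [0.011,-0.06,-0.103],"twist": [0.198,0,0.196],"claw": 0},{"linear": [0.03,-0.08,-0.122],"twist": [0.264,0,0.262],"claw": 0},{"linear": [0.049,-0.1,-0.14],"twist": [0.33,0,0.327],"claw": 0},{"linear": [0.069,-0.12,-0.159],"twist": [0.396,0,0.393],"claw": 0},{"linear": [0.088,-0.14,-0.178],"twist": [0.462,0,0.458],"claw": 0},{"linear": [0.107,-0.16,-0.197],"twist": [0.528,0,0.523],"claw": 0},{"linear": [0.126,-0.18,-0.216],"twist": [0.594,0,0.589],"claw": 0},{"linear": [0.135,-0.19,-0.226],"twist": [0.627,0,0.622],"claw": 0},{"linear": [0.145,-0.2,-0.235],"twist": [0.66,0,0.655],"claw": 0},{"linear": [0.145,-0.2,-0.235],"twist": [0.66,0,0.655],"claw": 0},{"linear": [0.145,-0.2,-0.235],"twist": [0.66,0,0.655],"claw": 0}]'

```text
time: 4.5
tool_pos: [0.4491, -0.0006, 0.1083]
ee_rot: [0.098, 0.919, -0.042, 0.38]
force: [-0.1, 0.0, -7.2]
opening: 0.293
grasp_force: 61.9
```

```bash
python3 - <<'E'
from h import *
st(); c=cap('wrist','w2'); t=cap('top','t2')
go(np.array([.5768,-.2019,.095]),-12.2,45.1)
# predicted plate pts in the wrist view
ex=np.array([.977,-.211,0]);ey=np.array([.211,.977,0]);m=np.array([.623,-.164,0])
print(proj(c,[m+a*ex+b*ey+[0,0,h] for a,b,h in[(0,-.115,.01),(0,.115,.01),(.03,.0435,.01),(.03,.0435,.05),(.12,.0435,.05)]]))
E
```

```text
t 4.5 p [ 0.4491 -0.0006  0.1083] psi -12.264001476551613 th 45.00421294255832 roll -0.08449261520384001 F [-0.1121  0.0236 -7.1856] M [0.2927 1.7386 0.0209] op 0.29321162152865826 61.913827657699585 q [ 0.1697 -0.5262 -1.1109  0.2386 -0.2689  0.2771]
lin [-0.1081 -0.1702  0.1282] tw [-0.0013 -0.001   0.0008] deg 0.10469913953650982 d 0.23893461102105967
[[ 54.2281 254.2096]
 [271.0621 254.634 ]
 [208.1539 264.8785]
 [204.5268 300.0476]
 [217.1213 319.2742]]
```

View pics/w2.png

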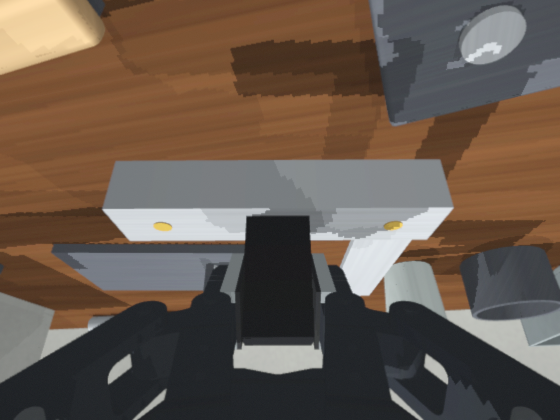

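The wrist view shows the square held level. The plate's front edge is at row ~250 with its corner at (54,250), and the rib is at (207,265-290), all as predicted. I'll carry on to the spot above the pre-place pose.

Request:
servo_tool --increments '[{"linear": [-0.01,-0.016,0.012],"twist": [0,0,0],"claw": 0},{"linear": [-0.025,-0.039,0.03],"twist": [0,0,0],"claw": 0},{"linear": [-0.04,-0.063,0.047],"twist": [0,0,0],"claw": 0},{"linear": [-0.055,-0.087,0.065],"twist": [0,0,0],"claw": 0},{"linear": [-0.07,-0.11,0.083],"twist": [0,0,0],"claw": 0},{"linear": [-0.085,-0.134,0.101],"twist": [0,0,0],"claw": 0},{"linear": [-0.1,-0.157,0.118],"twist": [0,0,0],"claw": 0},{"linear": [-0.108,-0.17,0.128],"twist": [0,0,0],"claw": 0},{"linear": [-0.108,-0.17,0.128],"twist": [0,0,0],"claw": 0},{"linear": [-0.108,-0.17,0.128],"twist": [0,0,0],"claw": 0}]'

```text
time: 5.6
tool_pos: [0.5763, -0.2021, 0.0943]
ee_rot: [0.099, 0.919, -0.042, 0.38]
force: [-0.5, -0.1, -7.5]
opening: 0.295
grasp_force: 62.2
```

```bash
python3 - <<'E'
from h import *
st(); c=cap('wrist','w3'); t=cap('top','t3'); s=cap('scene','s3')
go(np.array([.5768,-.2019,.050]),-12.2,45.1)
o=np.zeros((600,800,3),np.uint8)
a=cv2.imread('pics/t3.png')[110:210,290:420];o[:300,:390]=cv2.resize(a,None,fx=3,fy=3)
a=cv2.imread('pics/s3.png')[170:270,110:240];o[:300,400:790]=cv2.resize(a,None,fx=3,fy=3)
a=cv2.imread('pics/w3.png')[100:320];o[305:305+290,:]=cv2.resize(a,None,fx=1.3,fy=1.3)[:286][:290].shape[0] and 0
w=cv2.resize(a,None,fx=1.3,fy=1.3);o[305:305+w.shape[0],:w.shape[1]]=w
cv2.imwrite('pics/m3.png',o)
E
```

```text
t 5.6 p [ 0.5763 -0.2021  0.0943] psi -12.283562705382435 th 44.950612632586804 roll -0.09092274745202154 F [-0.524  -0.1419 -7.5447] M [ 0.3464  1.861  -0.0054] op 0.29527487431627775 62.18352913856506 q [-0.3972 -0.1251 -0.9219 -0.0023  0.1277 -0.1312]
lin [ 0.0309 -0.0004  0.0324] tw [-0.0013 -0.0017  0.001 ] deg 0.1354752705988053 d 0.044800758043355815
```

View pics/m3.png

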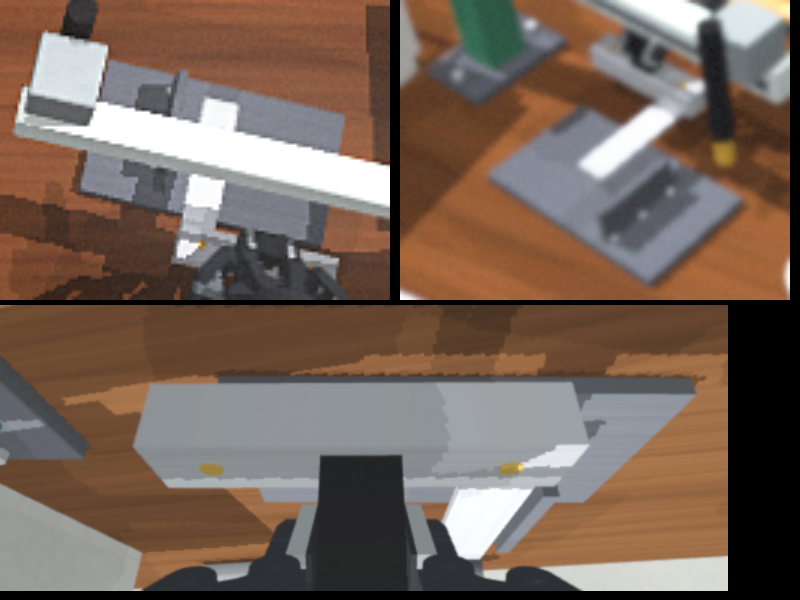

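The square is hovering over the plate, with the blade right (-y side) of the rib under the boom and clear of it. Its stock looks nearly parallel to the plate's edge. Lowering.

Request:
servo_tool --increments '[{"linear": [0.01,0,0.01],"twist": [0,0,0],"claw": 0},{"linear": [0.02,0,0.02],"twist": [0,0,0],"claw": 0},{"linear": [0.027,0,0.027],"twist": [0,0,0],"claw": 0},{"linear": [0.03,0,0.03],"twist": [0,0,0],"claw": 0},{"linear": [0.032,0,0.032],"twist": [0,0,0],"claw": 0},{"linear": [0.033,0,0.033],"twist": [0,0,0],"claw": 0},{"linear": [0.033,0,0.033],"twist": [0,0,0],"claw": 0}]'

```text
time: 6.45
tool_pos: [0.5767, -0.2022, 0.0493]
ee_rot: [0.098, 0.918, -0.042, 0.381]
force: [0.5, 0.7, -7.0]
opening: 0.295
grasp_force: 62.0
```

```bash
python3 - <<'E'
from h import *
st(); c=cap('wrist','w4')
cv2.imwrite('pics/w4z.png',cv2.resize(cv2.imread('pics/w4.png')[110:310],(800,286),interpolation=cv2.INTER_CUBIC))
E
```

```text
t 6.45 p [ 0.5767 -0.2022  0.0493] psi -12.25855856945166 th 45.1115382376019 roll -0.10798127165703472 F [ 0.4921  0.7463 -6.9735] M [ 0.3223  1.7615 -0.0186] op 0.29499103399205007 62.04288125038147 q [-0.3975 -0.0483 -0.9854 -0.1453  0.1284 -0.1316]
```

View pics/w4z.png

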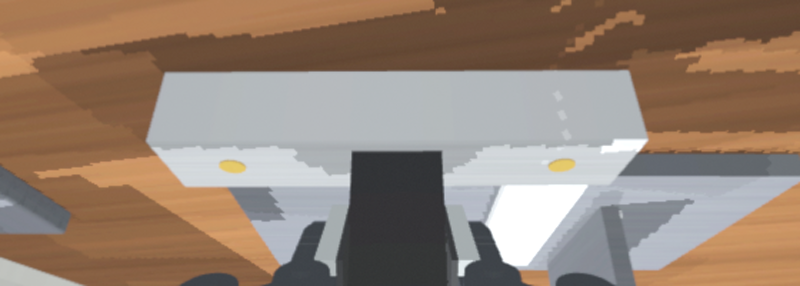

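The view shows the stock level and just above the bench, with the plate's edge visible at right (650-800,160) and the rib at (615,240). I'll lower the last 2 mm.

Request:
servo_tool --increments '[{"linear": [0.0007,0,0.0007],"twist": [0,0,0],"claw": 0},{"linear": [0.0013,0,0.0013],"twist": [0,0,0],"claw": 0},{"linear": [0.0013,0,0.0013],"twist": [0,0,0],"claw": 0}]'

```text
time: 6.8
tool_pos: [0.5768, -0.2025, 0.0474]
ee_rot: [0.098, 0.918, -0.042, 0.381]
force: [0.0, 0.3, -5.9]
opening: 0.297
grasp_force: 62.4
```

```bash
python3 - <<'E'
from h import *
st()
c=load('w4'); 
# plate front top edge at right part: gradient rows in columns 470..555
g=cv2.cvtColor(c['pixels'],cv2.COLOR_RGB2GRAY).astype(float)
pts=[]
for x in range(480,556,5):
    col=cv2.GaussianBlur(g,(3,3),0)[205:245,x]; d=np.diff(col); pts.append((x,205+np.argmin(d)+.5,205+np.argmax(d)+.5))
print(np.array(pts)[:, :].T)
P=np.array(pts)
for k,z in((1,0),(2,.01)):
    W=onz(c,P[:,[0,k]],z); print(W[[0,-1]]); f=np.polyfit(W[:,1],W[:,0],1); print('yaw',np.degrees(np.arctan(-f[0])),'x at -.164',np.polyval(f,-.164))
E
```

```text
t 6.8 p [ 0.5768 -0.2025  0.0474] psi -12.281576342569391 th 45.12664885635667 roll -0.10373453536024714 F [ 0.0246  0.2517 -5.8808] M [ 0.3747  1.5792 -0.0649] op 0.29709333907419855 62.43249177932739 q [-0.398  -0.0446 -0.9878 -0.1516  0.1285 -0.1315]
[[480.  485.  490.  495.  500.  505.  510.  515.  520.  525.  530.  535.
  540.  545.  550.  555. ]
 [215.5 214.5 214.5 215.5 214.5 215.5 215.5 214.5 214.5 215.5 215.5 216.5
  215.5 215.5 214.5 215.5]
 [232.5 232.5 232.5 232.5 232.5 232.5 232.5 232.5 232.5 232.5 232.5 232.5
  232.5 232.5 232.5 232.5]]
[[ 0.6304 -0.0989  0.    ]
 [ 0.6393 -0.0574  0.    ]]
yaw -12.990197550994816 x at -.164 0.6146788781634542
[[ 0.6311 -0.1013  0.01  ]
 [ 0.6399 -0.0605  0.01  ]]
yaw -12.171783247698464 x at -.164 0.6175806421243379
```

Request:
servo_tool --increments '[{"linear": [0.0004,0,0.0004],"twist": [0,0,0],"claw": 0},{"linear": [-0.0026,0,0.0034],"twist": [0,0,0],"claw": 0},{"linear": [-0.0056,0,0.0064],"twist": [0,0,0],"claw": 0},{"linear": [-0.0086,0,0.0094],"twist": [0,0,0],"claw": 0},{"linear": [-0.0116,0,0.0124],"twist": [0,0,0],"claw": 0},{"linear": [-0.0134,0,0.0142],"twist": [0,0,0],"claw": 0},{"linear": [-0.0134,0,0.0142],"twist": [0,0,0],"claw": 0}]'

```text
time: 7.5
tool_pos: [0.5966, -0.2067, 0.0472]
ee_rot: [0.098, 0.918, -0.042, 0.382]
force: [1.8, 0.9, -1.2]
opening: 0.29
grasp_force: 62.7
```

```bash
python3 - <<'E'
from h import *
st(); c=cap('wrist','w5')
cv2.imwrite('pics/w5z.png',cv2.resize(cv2.imread('pics/w5.png')[110:310],(800,286),interpolation=cv2.INTER_CUBIC))
E
```

```text
t 7.5 p [ 0.5966 -0.2067  0.0472] psi -12.269300485691984 th 45.171200987911995 roll -0.10447572039850618 F [ 1.8102  0.862  -1.2457] M [0.5402 0.4839 0.0294] op 0.2902028707155987 62.6830780506134 q [-0.3893 -0.0057 -0.952  -0.1563  0.1226 -0.1254]
```

View pics/w5z.png

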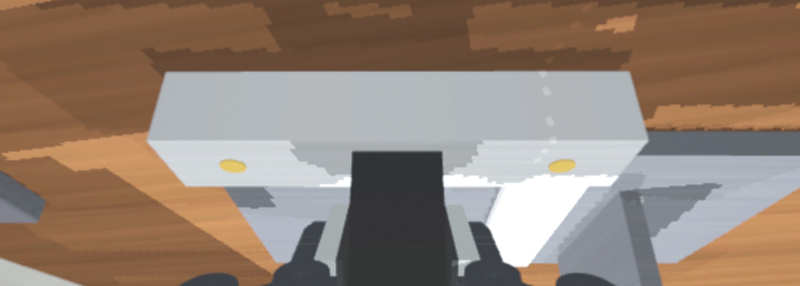

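The stock is now close to the edge, with the plate's edge at right (650-800,145) and parallel to it, and the blade lies left of the rib. I'll estimate the remaining gap within this view.

```bash
python3 - <<'E'
from h import *
c=load('w5'); g=cv2.GaussianBlur(cv2.cvtColor(c['pixels'],cv2.COLOR_RGB2GRAY).astype(np.float32),(3,3),0)
def rows(xs,a,b,sg): return np.array([(x,a+np.argmax(sg*np.diff(g[a:b,x]))+.5) for x in xs])
e=rows(range(480,556,5),205,235,1); s=rows(list(range(130,220,10))+list(range(330,420,10)),150,172,1)
E=onz(c,e,.01);S=onz(c,s,0)
ex=pose(-12.2,45).as_matrix()[:,0]*[-1,-1,0];ex/=np.linalg.norm(ex)
print(np.median(e[:,1]),np.median(s[:,1]),'edge',np.median(E@ex),'stock back',np.median(S@ex),'gap',np.median(E@ex)-np.median(S@ex)-.03)
for W in(E,S): print('yaw',np.degrees(np.arctan(-np.polyfit(W[:,1],W[:,0],1)[0])))
ey=np.array([-ex[1],ex[0],0])
# blade outer side vs rib
print('tcp',r.get_obs()['tool_pos']@ex)
E
```

```text
218.5 159.5 edge 0.6388904611223939 stock back 0.6047029487884197 gap 0.004187512333974214
yaw -12.113776449945963
yaw -12.145307679005255
tcp 0.6267700104739059
```

Request:
servo_tool --increments '[{"linear": [-0.0007,0,0.0007],"twist": [0,0,0],"claw": 0},{"linear": [-0.0014,0,0.0014],"twist": [0,0,0],"claw": 0},{"linear": [-0.0018,0,0.0018],"twist": [0,0,0],"claw": 0},{"linear": [-0.0021,0,0.0021],"twist": [0,0,0],"claw": 0},{"linear": [-0.0021,0,0.0021],"twist": [0,0,0],"claw": 0}]'

```text
time: 8.05
tool_pos: [0.5988, -0.2072, 0.0473]
ee_rot: [0.098, 0.918, -0.042, 0.382]
force: [-4.4, 0.6, 5.4]
opening: 0.292
grasp_force: 63.8
```

Request:
servo_tool --increments '[{"linear": [-0.0003,0,0.0003],"twist": [0,0,0],"claw": 0},{"linear": [-0.0005,0,0.0005],"twist": [0,0,0],"claw": 0},{"linear": [-0.0005,0,0.0005],"twist": [0,0,0],"claw": 0}]'

```text
time: 8.35
tool_pos: [0.5994, -0.2074, 0.0473]
ee_rot: [0.098, 0.918, -0.042, 0.382]
force: [-6.3, 1.1, 6.5]
opening: 0.294
grasp_force: 64.1
```

```bash
python3 - <<'E'
from h import *
st()
E
```

```text
t 8.35 p [ 0.5994 -0.2074  0.0473] psi -12.274669367852292 th 45.15265133242257 roll -0.10649515190689346 F [-6.2779  1.063   6.5272] M [0.6335 0.7484 0.2207] op 0.2939091452633895 64.06795978546143 q [-0.3882 -0.0005 -0.9465 -0.1558  0.1217 -0.1246]
```

Request:
servo_tool --increments '[{"linear": [-0.0003,0,-0.0003],"twist": [0,0,0],"claw": 0},{"linear": [-0.0003,0,-0.0003],"twist": [0,0,0],"claw": 0}]'

```text
time: 8.55
tool_pos: [0.5993, -0.2073, 0.0473]
ee_rot: [0.098, 0.918, -0.042, 0.381]
force: [-3.8, 1.3, 4.1]
opening: 0.289
grasp_force: 63.6
```

```bash
cat >> h.py <<'E'
def rows(c,xs,a,b,sg=1):
    g=cv2.GaussianBlur(cv2.cvtColor(c['pixels'],cv2.COLOR_RGB2GRAY).astype(np.float32),(3,3),0)
    return np.array([(x,a+np.argmax(sg*np.diff(g[a:b,x]))+.5) for x in xs])
def gap(c):
    E=onz(c,rows(c,range(480,556,5),205,235),.01);S=onz(c,rows(c,list(range(130,220,10))+list(range(330,420,10)),150,172),0)
    ex=np.array([np.cos(.213),-np.sin(.213),0]); print('gap',np.median(E@ex)-np.median(S@ex)-.03,'edge',np.median(E@ex),[np.degrees(np.arctan(-np.polyfit(W[:,1],W[:,0],1)[0])) for W in(E,S)])
E
python3 - <<'E'
from h import *
st(); c=cap('wrist','w6'); gap(c); gap(load('w5'))
E
```

```text
t 8.55 p [ 0.5993 -0.2073  0.0473] psi -12.278238453012838 th 45.11490162466549 roll -0.10649869705975422 F [-3.7702  1.3386  4.0787] M [0.5619 0.6156 0.1268] op 0.28897084496941544 63.57324242591858 q [-0.3881 -0.0006 -0.946  -0.1545  0.1215 -0.1245]
gap 0.001055209343368696 edge 0.6384554873740735 [np.float64(-12.101863519069864), np.float64(-12.025623940601324)]
gap 0.004177749573520045 edge 0.638887483976482 [np.float64(-12.113776449945963), np.float64(-12.145307679005255)]
```

Request:
servo_tool --increments '[{"linear": [-0.0003,0,-0.0003],"twist": [0,0,0],"claw": 0},{"linear": [-0.0005,0,-0.0001],"twist": [0,0,0],"claw": 0},{"linear": [-0.0007,0,0.0001],"twist": [0,0,0],"claw": 0},{"linear": [-0.0007,0,0.0001],"twist": [0,0,0],"claw": 0}]'

```text
time: 9.0
tool_pos: [0.5996, -0.2074, 0.0473]
ee_rot: [0.098, 0.918, -0.042, 0.381]
force: [-4.4, 0.1, 4.5]
opening: 0.294
grasp_force: 63.8
```

Request:
servo_tool --increments '[{"linear": [-0.0002,0,0.0002],"twist": [0,0,0],"claw": 0},{"linear": [-0.0004,0,0.0004],"twist": [0,0,0],"claw": 0},{"linear": [-0.0004,0,0.0004],"twist": [0,0,0],"claw": 0}]'

```text
time: 9.3
tool_pos: [0.6001, -0.2075, 0.0473]
ee_rot: [0.098, 0.918, -0.042, 0.381]
force: [-5.2, -0.0, 4.3]
opening: 0.295
grasp_force: 63.8
```

```bash
python3 - <<'E'
from h import *
st(); c=cap('wrist','w7'); gap(c)
E
```

```text
t 9.3 p [ 0.6001 -0.2075  0.0473] psi -12.278098343243089 th 45.06823145808765 roll -0.10157703365936588 F [-5.1982 -0.0101  4.3398] M [0.5615 0.7653 0.0885] op 0.2952373316653733 63.78248333930969 q [-0.3876  0.0009 -0.9437 -0.1529  0.1211 -0.1243]
gap 5.195318790532366e-05 edge 0.6382716283455725 [np.float64(-12.633197193185893), np.float64(-11.908630531161313)]
```

Request:
servo_tool --increments '[{"linear": [-0.0004,0,-0.0004],"twist": [0,0,0],"claw": 0},{"linear": [-0.0007,0,-0.0007],"twist": [0,0,0],"claw": 0},{"linear": [-0.0007,0,-0.0007],"twist": [0,0,0],"claw": 0}]'

```text
time: 9.65
tool_pos: [0.5997, -0.2073, 0.0473]
ee_rot: [0.099, 0.919, -0.042, 0.38]
force: [0.5, -0.6, -3.6]
opening: 0.291
grasp_force: 62.5
```

Request:
servo_tool --increments '[{"linear": [-0.0002,0,0.0002],"twist": [0,0,0],"claw": 0},{"linear": [-0.0004,0,0.0004],"twist": [0,0,0],"claw": 0},{"linear": [-0.0004,0,0.0004],"twist": [0,0,0],"claw": 0}]'

```text
time: 9.95
tool_pos: [0.6001, -0.2074, 0.0474]
ee_rot: [0.098, 0.919, -0.042, 0.38]
force: [-2.9, -0.1, -2.3]
opening: 0.296
grasp_force: 62.8
```

```bash
python3 - <<'E'
from h import *
st(); c=cap('wrist','w8'); gap(c)
E
```

```text
t 9.95 p [ 0.6001 -0.2074  0.0474] psi -12.276921653308996 th 44.97558515482526 roll -0.09891516280681574 F [-2.8968 -0.1076 -2.2811] M [0.5184 1.3709 0.0533] op 0.2959879098384423 62.81927704811096 q [-0.3874  0.0007 -0.942  -0.1495  0.1208 -0.1243]
gap 6.999951380728953e-05 edge 0.6383555686508815 [np.float64(-12.118897545711695), np.float64(-11.879067869979336)]
```

Request:
servo_tool --increments '[{"linear": [-0.0002,0,0.0002],"twist": [0,0,0],"claw": 0},{"linear": [-0.0004,0,0.0004],"twist": [0,0,0],"claw": 0},{"linear": [-0.0004,0,0.0004],"twist": [0,0,0],"claw": 0}]'

```text
time: 10.3
tool_pos: [0.6006, -0.2075, 0.0474]
ee_rot: [0.099, 0.919, -0.042, 0.38]
force: [-3.1, 1.5, -4.4]
opening: 0.296
grasp_force: 63.0
```

```bash
python3 - <<'E'
from h import *
st(); c=cap('wrist','w9'); gap(c)
E
```

```text
t 10.3 p [ 0.6006 -0.2075  0.0474] psi -12.281443392956506 th 44.97570105295758 roll -0.08585211604218554 F [-3.0748  1.4768 -4.3799] M [ 0.5284  1.7502 -0.0306] op 0.2959544732053574 62.96429514884949 q [-0.3871  0.0016 -0.9411 -0.1495  0.1207 -0.1239]
gap 0.00015733768647499535 edge 0.6390328199041471 [np.float64(-12.139543711915294), np.float64(-11.803307352836956)]
```

```bash
cat >> h.py <<'E'
def rows(c,xs,a,b,sg=1):
    g=cv2.GaussianBlur(cv2.cvtColor(c['pixels'],cv2.COLOR_RGB2GRAY).astype(np.float32),(5,5),0); o=[]
    for x in xs:
        d=sg*np.diff(g[a:b,x]); k=int(np.clip(np.argmax(d),1,len(d)-2)); l,m,n=d[k-1:k+2]; o.append((x,a+k+.5+.5*(l-n)/(l-2*m+n)))
    return np.array(o)
def pl(t):
    # plate edges in top view: right edge and back edge columns/rows (fixed camera), medians
    g=rows(t,range(366,398,3),128,160,1); return g[:,1]
E
python3 - <<'E'
from h import *
for f in('w4','w5','w6','w7','w8','w9'): gap(load(f))
s=cap('scene','s9');s0=load('s3');t=cap('top','t9')
print(pl(load('top0')),pl(load('t3')),pl(t))
# scene: plate corner region shift by phase correlation
def sh(a,b,x0,x1,y0,y1):
    A,B=[cv2.cvtColor(q['pixels'],cv2.COLOR_RGB2GRAY)[y0:y1,x0:x1].astype(np.float32) for q in(a,b)]
    return cv2.phaseCorrelate(A,B,cv2.createHanningWindow(A.shape[::-1],cv2.CV_32F))
for b in((185,225,225,268),(138,165,215,250)): print(sh(load('scene0'),s,*b),sh(load('scene0'),s0,*b))
E
```

```text
gap 0.021890315346223127 edge 0.6385907038764367 [np.float64(-12.595788815575089), np.float64(-11.678694814797426)]
gap 0.004086620463507967 edge 0.6387671571297873 [np.float64(-12.47721318563613), np.float64(-12.017396808491164)]
gap 0.0013202731218884545 edge 0.6386241437697064 [np.float64(-12.618326015318774), np.float64(-11.958899809352951)]
gap 0.0005843603823677823 edge 0.6387056415592051 [np.float64(-12.294858680825893), np.float64(-11.946771432135687)]
gap 0.0005864421844276324 edge 0.6387765141864382 [np.float64(-12.41949754064793), np.float64(-11.872472065414739)]
gap 4.3057234593774085e-05 edge 0.6387820464718246 [np.float64(-12.099626622215512), np.float64(-11.91777328332606)]
[152.8755 153.5682 154.3176 154.8413 155.5855 156.3855 156.9386 157.618
 159.2385 150.004  156.6971] [143.663  153.6228 154.3144 154.7991 155.5829 156.3612 156.9    157.6039
 159.008  146.3894 156.6858] [152.9694 153.5755 154.3124 154.8025 155.5783 156.37   156.898  157.5948
 159.0718 147.5341 156.6887]
((-0.09874960934175547, 0.654125436117635), 1.0301060819625854) ((0.17811530946153198, 0.449499484325635), 0.8047357119454278)
((0.4301586481119539, -0.2097087554143222), 1.1183171910023002) ((0.4293269726814941, 0.04017745571278297), 1.103531090320383)
```

Request:
servo_tool --increments '[{"linear": [-0.0002,0,0.0002],"twist": [0,0,0],"claw": 0},{"linear": [-0.0004,0,0.0004],"twist": [0,0,0],"claw": 0},{"linear": [-0.0004,0,0.0004],"twist": [0,0,0],"claw": 0}]'

```text
time: 10.75
tool_pos: [0.601, -0.2075, 0.0474]
ee_rot: [0.099, 0.919, -0.042, 0.38]
force: [-7.0, 3.4, -0.3]
opening: 0.298
grasp_force: 63.7
```

Request:
servo_tool --increments '[{"linear": [-0.0002,0,0.0002],"twist": [0,0,0],"claw": 0},{"linear": [-0.0004,0,0.0004],"twist": [0,0,0],"claw": 0},{"linear": [-0.0004,0,0.0004],"twist": [0,0,0],"claw": 0}]'

```text
time: 11.05
tool_pos: [0.6013, -0.2076, 0.0474]
ee_rot: [0.099, 0.919, -0.042, 0.38]
force: [-10.6, 3.3, 1.4]
opening: 0.294
grasp_force: 64.0
```

```bash
python3 - <<'E'
from h import *
st(); c=cap('wrist','w10'); gap(c)
E
```

```text
t 11.05 p [ 0.6013 -0.2076  0.0474] psi -12.309428390154842 th 44.95695747372723 roll -0.0701054778585757 F [-10.6445   3.3113   1.3877] M [ 0.8061  2.3842 -0.2457] op 0.2936929764938135 64.03715372085571 q [-0.3868  0.0028 -0.9396 -0.1489  0.1203 -0.1231]
gap -0.0004670286090443232 edge 0.6387665744776582 [np.float64(-12.168879740969828), np.float64(-12.154537437355057)]
```

Request:
servo_tool --increments '[{"linear": [0.0001,0,-0.0001],"twist": [0.001,0,0.001],"claw": 0},{"linear": [0.0002,0,-0.0002],"twist": [0.0025,0,0.0025],"claw": 0},{"linear": [0.0002,0,-0.0002],"twist": [0.0035,0,0.0035],"claw": 0},{"linear": [0.0002,0,-0.0002],"twist": [0.0035,0,0.0035],"claw": 0}]'

```text
time: 11.5
tool_pos: [0.6013, -0.2076, 0.0474]
ee_rot: [0.101, 0.918, -0.043, 0.38]
force: [-8.2, 1.8, -2.5]
opening: 0.29
grasp_force: 63.3
```

```bash
python3 - <<'E'
from h import *
st(); c=cap('wrist','w11'); gap(c); st()
E
```

```text
t 11.5 p [ 0.6013 -0.2076  0.0474] psi -12.575403687322066 th 44.96891793750864 roll -0.0849472519308999 F [-8.245   1.83   -2.4511] M [ 0.7548  2.155  -0.0654] op 0.29030085813259904 63.33691120147705 q [-0.3845  0.0025 -0.9403 -0.1501  0.1153 -0.1183]
gap -0.0005260637743604579 edge 0.6387121120253192 [np.float64(-12.425352990213849), np.float64(-12.22127202424925)]
t 11.55 p [ 0.6013 -0.2076  0.0474] psi -12.572660758466801 th 44.97212317633732 roll -0.08323769674853225 F [-7.0616  1.9603 -2.0074] M [ 0.6944  2.2098 -0.0396] op 0.2935612637291718 63.34676742553711 q [-0.3845  0.0025 -0.9403 -0.1502  0.1154 -0.1183]
```

Request:
servo_tool --increments '[{"linear": [0,0,0],"twist": [0.0012,0,0.0012],"claw": 0},{"linear": [0,0,0],"twist": [0.0024,0,0.0024],"claw": 0},{"linear": [0,0,0],"twist": [0.0024,0,0.0024],"claw": 0}]'

```text
time: 11.85
tool_pos: [0.6013, -0.2076, 0.0474]
ee_rot: [0.102, 0.918, -0.043, 0.38]
force: [-7.1, 0.4, -2.6]
opening: 0.293
grasp_force: 63.4
```

```bash
python3 - <<'E'
from h import *
st(); c=cap('wrist','w12'); gap(c); st()
E
```

```text
t 11.85 p [ 0.6013 -0.2076  0.0474] psi -12.75164775922803 th 44.97447868292558 roll -0.0928225682438302 F [-7.0922  0.3921 -2.6425] M [0.6754 2.1585 0.169 ] op 0.29277237717424454 63.35823655128479 q [-0.383   0.0023 -0.9406 -0.1507  0.112  -0.1151]
gap -0.0005283204954713294 edge 0.638715457963883 [np.float64(-12.191801033148531), np.float64(-12.244439796703245)]
t 11.9 p [ 0.6013 -0.2076  0.0474] psi -12.751084049192057 th 44.970639829711146 roll -0.09158494044105088 F [-7.3581  1.3077 -2.1526] M [0.6697 2.2102 0.1668] op 0.2920503278460137 63.361337184906006 q [-0.383   0.0023 -0.9406 -0.1507  0.112  -0.1151]
```

Request:
servo_tool --increments '[{"linear": [0.0002,0,-0.0002],"twist": [-0.0016,0,-0.0016],"claw": 0},{"linear": [0.0002,0.002,-0.0002],"twist": [-0.0016,0,-0.0016],"claw": 0},{"linear": [0.0002,0.004,-0.0002],"twist": [-0.0016,0,-0.0016],"claw": 0},{"linear": [0.0002,0.006,-0.0002],"twist": [-0.0016,0,-0.0016],"claw": 0},{"linear": [0.0002,0.008,-0.0002],"twist": [-0.0016,0,-0.0016],"claw": 0},{"linear": [0.0003,0.01,-0.0003],"twist": [-0.0016,0,-0.0016],"claw": 0},{"linear": [0.0003,0.01,-0.0003],"twist": [-0.0016,0,-0.0016],"claw": 0}]'

```text
time: 12.6
tool_pos: [0.6032, -0.1988, 0.0476]
ee_rot: [0.102, 0.918, -0.044, 0.38]
force: [-6.3, -2.0, -3.2]
opening: 0.295
grasp_force: 63.0
```

```bash
python3 - <<'E'
from h import *
st(); c=cap('wrist','w13'); gap(c); 
i=cv2.imread('pics/w13.png')[200:320,300:560]; cv2.imwrite('pics/w13z.png',cv2.resize(i,None,fx=3,fy=3,interpolation=cv2.INTER_CUBIC))
E
```

```text
t 12.6 p [ 0.6032 -0.1988  0.0476] psi -12.730857728372177 th 45.00048501100847 roll -0.19677583120293898 F [-6.2698 -1.9577 -3.2284] M [ 0.0274  2.2423 -0.3753] op 0.29462524140688995 63.04757237434387 q [-0.3618 -0.001  -0.9442 -0.1531  0.0961 -0.1014]
gap -0.000836598155015772 edge 0.6387490366359803 [np.float64(-12.361789468592889), np.float64(-11.991766800245118)]
```

View pics/w13z.png

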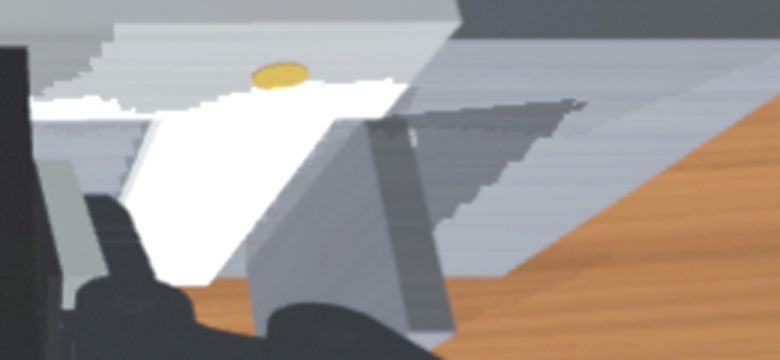

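The crop shows the blade's outer edge running (405,85)→(335,120)→(210,285) and the rib's near-side foot from (368,120) to (250,238). That leaves a gap of several mm.

```bash
python3 - <<'E'
from h import *
c=load('w13'); f=lambda p:np.array(p)/3.+[300,200]-.33
ey=np.array([.2115,.9774,0]);ex=np.array([.9774,-.2115,0])
for n,p,z in(('blade',[[335,120],[210,285],[280,193]],.016),('ribfoot',[[369,121],[248,238]],.01),('ribtop',[[411,330],[455,330]],.05)):
    W=onz(c,[f(q) for q in p],z); print(n,W@ey,W@ex)
print('tcp',r.get_obs()['tool_pos']@ey+.07)
E
```

```text
blade [0.0016 0.0012 0.0015] [0.6565 0.7548 0.691 ]
ribfoot [0.0132 0.0071] [0.6698 0.7361]
ribtop [0.0106 0.0179] [0.6651 0.6651]
tcp 0.0032948401214147605
```

Request:
servo_tool --increments '[{"linear": [0,0.0015,0],"twist": [0,0,0],"claw": 0},{"linear": [0,0.003,0],"twist": [0,0,0],"claw": 0},{"linear": [0,0.0045,0],"twist": [0,0,0],"claw": 0},{"linear": [0,0.006,0],"twist": [0,0,0],"claw": 0},{"linear": [0,0.006,0],"twist": [0,0,0],"claw": 0}]'

```text
time: 13.15
tool_pos: [0.6044, -0.1933, 0.0477]
ee_rot: [0.102, 0.918, -0.044, 0.38]
force: [-6.8, -3.9, -2.8]
opening: 0.298
grasp_force: 63.2
```

Request:
servo_tool --increments '[{"linear": [0,0.0005,0],"twist": [0,0,0],"claw": 0},{"linear": [0,0.001,0],"twist": [0,0,0],"claw": 0},{"linear": [0,0.001,0],"twist": [0,0,0],"claw": 0}]'

```text
time: 13.45
tool_pos: [0.6045, -0.1925, 0.0477]
ee_rot: [0.102, 0.918, -0.045, 0.38]
force: [-7.5, -4.1, -2.9]
opening: 0.294
grasp_force: 63.3
```

```bash
python3 - <<'E'
from h import *
st(); c=cap('wrist','w14'); gap(c)
E
```

```text
t 13.45 p [ 0.6045 -0.1925  0.0477] psi -12.794859973973724 th 44.99904105942852 roll -0.24548067128301101 F [-7.5362 -4.0879 -2.9383] M [-0.3208  2.469  -0.5797] op 0.29402729397597516 63.25495719909668 q [-0.3463 -0.0028 -0.9462 -0.1545  0.0838 -0.0902]
gap -0.0007843563636087125 edge 0.6388471123144692 [np.float64(-12.392775563458379), np.float64(-11.933104862495568)]
```

Request:
servo_tool --increments '[{"linear": [0.0001,0.0005,-0.0001],"twist": [0,0,0],"claw": 0},{"linear": [0.0002,0.001,-0.0002],"twist": [0,0,0],"claw": 0},{"linear": [0.0002,0.0015,-0.0002],"twist": [0,0,0],"claw": 0},{"linear": [0.0002,0.0015,-0.0002],"twist": [0,0,0],"claw": 0}]'

```text
time: 13.9
tool_pos: [0.6051, -0.1897, 0.0476]
ee_rot: [0.101, 0.918, -0.043, 0.38]
force: [-3.9, -1.1, -7.1]
opening: 0.293
grasp_force: 62.5
```

Request:
servo_tool --increments '[{"linear": [0,0.0005,0],"twist": [0,0,0],"claw": 0},{"linear": [0,0.001,0],"twist": [0,0,0],"claw": 0},{"linear": [0,0.001,0],"twist": [0,0,0],"claw": 0}]'

```text
time: 14.2
tool_pos: [0.6053, -0.1885, 0.0476]
ee_rot: [0.101, 0.918, -0.043, 0.38]
force: [-2.3, -1.5, -8.2]
opening: 0.294
grasp_force: 62.3
```

```bash
python3 - <<'E'
from h import *
st(); c=cap('wrist','w15'); gap(c)
t=cap('top','t15'); print(pl(load('t3'))-pl(t))
E
```

```text
t 14.2 p [ 0.6053 -0.1885  0.0476] psi -12.621481248861528 th 45.007121430303215 roll -0.09860695025989734 F [-2.2833 -1.5072 -8.1636] M [ 0.2424  2.413  -0.2998] op 0.2942175231560025 62.34883189201355 q [-0.3395 -0.0036 -0.9474 -0.155   0.083  -0.0857]
gap -0.0007254492519001843 edge 0.638805267247694 [np.float64(-12.390739067980734), np.float64(-12.110743232003912)]
[-9.1819  0.0576  0.0086 -0.0018  0.001  -0.0019  0.0256 -0.0018 -0.0003
 -3.6263  0.0517]
```

Request:
servo_tool --increments '[{"linear": [0.0004,0,0.0004],"twist": [0,0,0],"claw": 0},{"linear": [0.0004,0.0005,0.0004],"twist": [0,0,0],"claw": 0},{"linear": [0.0004,0.001,0.0004],"twist": [0,0,0],"claw": 0},{"linear": [0.0004,0.001,0.0004],"twist": [0,0,0],"claw": 0}]'

```text
time: 14.7
tool_pos: [0.6054, -0.1885, 0.0476]
ee_rot: [0.102, 0.918, -0.044, 0.381]
force: [-9.0, -3.8, -4.7]
opening: 0.292
grasp_force: 63.1
```

```bash
python3 - <<'E'
from h import *
st()
E
```

```text
t 14.7 p [ 0.6054 -0.1885  0.0476] psi -12.724197284029678 th 45.05007966306544 roll -0.16741443992155414 F [-8.9621 -3.8478 -4.671 ] M [-0.1202  2.6985 -0.6269] op 0.2920430293893286 63.13376784324646 q [-0.3379 -0.0035 -0.9482 -0.157   0.0799 -0.0841]
```

Request:
servo_tool --increments '[{"linear": [0,0.0005,0],"twist": [0,0,0],"claw": 0},{"linear": [0,0.001,0],"twist": [0,0,0],"claw": 0},{"linear": [0,0.001,0],"twist": [0,0,0],"claw": 0}]'

```text
time: 15.0
tool_pos: [0.6055, -0.1883, 0.0477]
ee_rot: [0.102, 0.918, -0.045, 0.381]
force: [-10.2, -6.3, -3.5]
opening: 0.294
grasp_force: 63.4
```

```bash
python3 - <<'E'
from h import *
st()
E
```

```text
t 15.0 p [ 0.6055 -0.1883  0.0477] psi -12.816955505289284 th 45.0595756781843 roll -0.24498891002724263 F [-10.228   -6.3128  -3.4657] M [-0.5438  2.8966 -0.9096] op 0.2943853407687972 63.375710248947144 q [-0.3363 -0.004  -0.9484 -0.1572  0.0766 -0.0827]
```

```bash
python3 - <<'E'
from h import *
c=cap('wrist','w16'); gap(c); t=cap('top','t16'); print(pl(load('t3'))-pl(t))
s=cap('scene','s16')
def sh(a,b,x0,x1,y0,y1):
    A,B=[cv2.cvtColor(q['pixels'],cv2.COLOR_RGB2GRAY)[y0:y1,x0:x1].astype(np.float32) for q in(a,b)]
    return cv2.phaseCorrelate(A,B,cv2.createHanningWindow(A.shape[::-1],cv2.CV_32F))
for b in((190,225,238,268),(138,165,215,250)): print(sh(load('s9'),s,*b))
o=np.zeros((600,800,3),np.uint8)
a=cv2.imread('pics/w16.png')[200:320,330:530];o[:360,:600]=cv2.resize(a,None,fx=3,fy=3,interpolation=2)
a=cv2.imread('pics/s16.png')[195:270,130:260];o[362:362+225,:390]=cv2.resize(a,None,fx=3,fy=3)
a=cv2.imread('pics/t16.png')[125:204,300:420];o[362:362+237,420:780]=cv2.resize(a,None,fx=3,fy=3)
cv2.imwrite('pics/m16.png',o)
E
```

```text
gap -0.0008961433809889507 edge 0.6387492855462256 [np.float64(-12.343801666497965), np.float64(-11.962393151575464)]
[-9.1757  0.0521  0.0324  0.013   0.0002  0.0062  0.0211  0.0031 -0.0622
  0.0002  0.0016]
((-0.01386687799805486, -0.08504227690010424), 1.1319290178793449)
((0.7004193426719247, 0.08840031356220024), 1.0971390367044833)
```

View pics/m16.png

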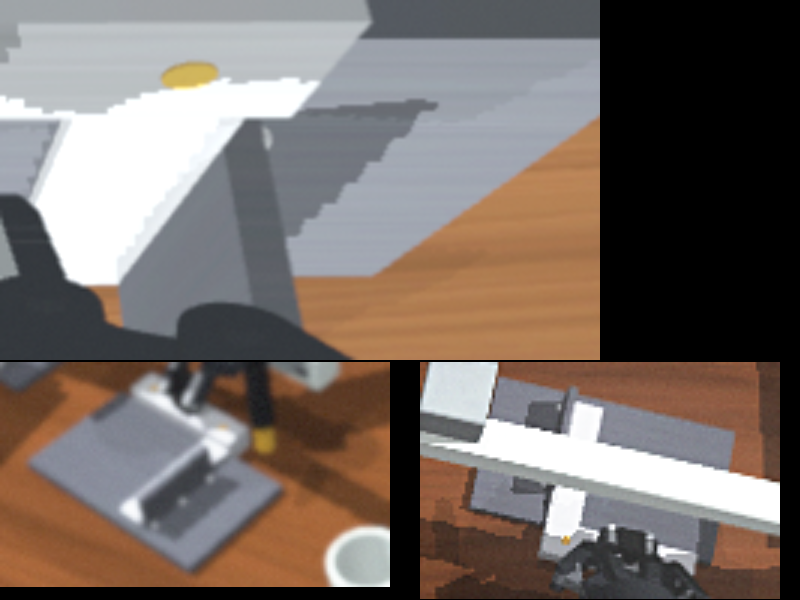

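The blade's outer side now lies along the rib's near side in all three views. The stock is against the edge, and the plate reads unmoved. I'll relax the side load and read the moment.

Request:
servo_tool --increments '[{"linear": [0.0002,-0.0006,0.0002],"twist": [0,0,0],"claw": 0},{"linear": [0.0003,-0.0012,0.0003],"twist": [0,0,0],"claw": 0},{"linear": [0.0003,-0.0012,0.0003],"twist": [0,0,0],"claw": 0}]'

```text
time: 15.45
tool_pos: [0.6055, -0.1885, 0.0475]
ee_rot: [0.102, 0.918, -0.043, 0.381]
force: [-11.0, -1.3, -0.6]
opening: 0.292
grasp_force: 63.8
```

```bash
python3 - <<'E'
from h import *
st(); c=cap('wrist','w17'); gap(c)
def top(c):
    S=onz(c,rows(c,list(range(120,215,8))+list(range(330,430,8)),198,220),.024); S2=S[np.abs(np.polyval(np.polyfit(S[:,1],S[:,0],1),S[:,1])-S[:,0])<.002]
    return np.degrees(np.arctan(-np.polyfit(S2[:,1],S2[:,0],1)[0])),len(S2)
for f in('w5','w8','w10','w11','w12','w13','w16','w17'): print(f,top(load(f)))
E
```

```text
t 15.45 p [ 0.6055 -0.1885  0.0475] psi -12.700114032816945 th 45.08145886600561 roll -0.13329918023098572 F [-11.0263  -1.2824  -0.6364] M [ 0.1174  2.6979 -0.4897] op 0.2915445038646548 63.80585789680481 q [-0.3385 -0.0033 -0.9487 -0.1581  0.081  -0.0844]
gap -0.0006242745203137445 edge 0.6388048644808981 [np.float64(-12.062649344966232), np.float64(-12.122449594113707)]
w5 (np.float64(-12.03349127460768), 23)
w8 (np.float64(-11.807128217751698), 23)
w10 (np.float64(-12.055553018085137), 23)
w11 (np.float64(-12.182093395557816), 23)
w12 (np.float64(-11.5113429939105), 13)
w13 (np.float64(-11.886689930466972), 23)
w16 (np.float64(-11.753772577736902), 23)
w17 (np.float64(-12.049598853258844), 23)
```

Request:
servo_tool --increments '[{"linear": [0,0,0],"twist": [0.0025,0,0.0025],"claw": 0},{"linear": [0,0,0],"twist": [0.005,0,0.005],"claw": 0},{"linear": [0.0001,0,-0.0001],"twist": [0.006,0,0.006],"claw": 0},{"linear": [0.0001,0,-0.0001],"twist": [0.006,0,0.006],"claw": 0}]'

```text
time: 15.9
tool_pos: [0.6056, -0.1885, 0.0477]
ee_rot: [0.105, 0.918, -0.045, 0.381]
force: [-9.5, -1.8, -2.2]
opening: 0.292
grasp_force: 63.6
```

```bash
python3 - <<'E'
from h import *
st(); c=cap('wrist','w18'); gap(c); st()
E
```

```text
t 15.9 p [ 0.6056 -0.1885  0.0477] psi -13.156681440132784 th 45.107070861491586 roll -0.15944658023426841 F [-9.5144 -1.785  -2.1545] M [-0.0523  2.5649 -0.2683] op 0.2924439587652039 63.590519428253174 q [-0.3344 -0.0037 -0.9492 -0.1593  0.0722 -0.0761]
gap -0.0007476066418205807 edge 0.6388217994744223 [np.float64(-12.459851589957157), np.float64(-12.104853989348895)]
t 15.95 p [ 0.6056 -0.1885  0.0476] psi -13.160735002573452 th 45.10641379524874 roll -0.15651167552445724 F [-9.4478 -2.6224 -2.3571] M [ 0.0314  2.6294 -0.2502] op 0.2950829811663897 63.563793897628784 q [-0.3345 -0.0037 -0.9492 -0.1594  0.0722 -0.076 ]
```

Request:
servo_tool --increments '[{"linear": [0.0001,0.0003,-0.0001],"twist": [0,0,0],"claw": 0},{"linear": [0.0003,0.0006,-0.0001],"twist": [-0.002,0,-0.002],"claw": 0},{"linear": [0.0003,0.0006,-0.0001],"twist": [-0.002,0,-0.002],"claw": 0}]' --newtons 30

```text
time: 16.25
tool_pos: [0.6056, -0.1884, 0.0477]
ee_rot: [0.104, 0.918, -0.045, 0.381]
force: [-9.6, -3.7, -2.4]
opening: 0.297
grasp_force: 63.4
```

Request:
servo_tool --increments '[{"linear": [0,0,0],"twist": [0,0,0],"claw": 0.3},{"linear": [0,0,0],"twist": [0,0,0],"claw": 0.34},{"linear": [0,0,0],"twist": [0,0,0],"claw": 0.38},{"linear": [0,0,0],"twist": [0,0,0],"claw": 0.42},{"linear": [0,0,0],"twist": [0,0,0],"claw": 0.45},{"linear": [0,0,0],"twist": [0,0,0],"claw": 0.45}]'

```text
time: 16.85
tool_pos: [0.6062, -0.1872, 0.0477]
ee_rot: [0.104, 0.918, -0.044, 0.381]
force: [0.0, -0.1, 0.5]
opening: 0.45
grasp_force: 0.0
```

```bash
python3 - <<'E'
from h import *
st(); c=cap('wrist','w19'); gap(c);print(load('w18')['t']-c['t'])
f=lambda p:np.array(p)/3.+[330,200]-.33
E
```

```text
t 16.85 p [ 0.6062 -0.1872  0.0477] psi -12.924835485620159 th 45.1456542707166 roll -0.09713228646073334 F [ 0.0041 -0.1163  0.5313] M [ 0.1899  0.6004 -0.0436] op 0.45018635042606303 0.0 q [-0.3337 -0.0034 -0.9492 -0.1601  0.0754 -0.0776]
gap 0.0001929884840650431 edge 0.6388332010542597 [np.float64(-12.032216322335826), np.float64(-12.583024686280321)]
[-0.0012 -0.0002  0.0003]
```

Request:
servo_tool --increments '[{"linear": [0,0,0],"twist": [0,0,0],"claw": 0.6},{"linear": [0,0,0],"twist": [0,0,0],"claw": 0.6},{"linear": [0,0,-0.01],"twist": [0,0,0],"claw": 0.6},{"linear": [0,0,-0.03],"twist": [0,0,0],"claw": 0.6},{"linear": [0,0,-0.05],"twist": [0,0,0],"claw": 0.6},{"linear": [0,0,-0.07],"twist": [0,0,0],"claw": 0.6},{"linear": [0,0,-0.07],"twist": [0,0,0],"claw": 0},{"linear": [0,0,-0.07],"twist": [0,0,0],"claw": 0}]'

```text
time: 17.7
tool_pos: [0.5575, -0.1762, 0.0974]
ee_rot: [0.104, 0.917, -0.044, 0.382]
force: [-0.4, -0.6, -0.2]
opening: 0.268
grasp_force: 0.0
```

```bash
python3 - <<'E'
from h import *
st(); go(np.array([.5535,-.1925,.06]),-12.2,30);go(np.array([.5535,-.1925,.018]),-12.2,30)
c=cap('wrist','w20')
# measure square from the free view: rows of stock bottom-back and top-back edges
ex=np.array([.9774,-.2115,0]);ey=np.array([.2115,.9774,0]);O=np.array([.5983,-.1869,0])
q=proj(c,[O-.015*ex+b*ey+[0,0,h] for b in(-.07,.07) for h in(0,.024)]); e=proj(c,[np.array([.6176,-.164,.01])+b*ey for b in(-.115,.115)]); print(q,e)
E
```

```text
t 17.7 p [ 0.5575 -0.1762  0.0974] psi -12.954174460084063 th 45.17749767586355 roll -0.11049892731174094 F [-0.419  -0.6258 -0.2186] M [0.1503 0.6348 0.0426] op 0.2678656198154424 0.0 q [-0.3477 -0.1895 -0.9683  0.007   0.0848 -0.0873]
lin [ 0.0267 -0.0168  0.0262] tw [-0.0096  0.2649 -0.0093] deg 15.19568141771192 d 0.04100666480051692
lin [ 0.0565 -0.0167  0.0558] tw [-0.0096  0.2649 -0.0093] deg 15.19568141771192 d 0.0811591469874389
[[163.8668 144.9394]
 [157.303  176.789 ]
 [390.6474 143.3284]
 [397.0597 175.3607]] [[146.827  184.6651]
 [487.9917 182.81  ]]
```

```bash
cat >> h.py <<'E'
ex=np.array([.9774,-.2115,0]);ey=np.array([.2115,.9774,0])
def fit(c,xs,a,b,z,sg=1):
    W=onz(c,rows(c,xs,a,b,sg),z); X=W@ex;Y=W@ey
    for _ in range(3):
        p=np.polyfit(Y,X,1); k=np.abs(np.polyval(p,Y)-X)<max(.0006,np.median(np.abs(np.polyval(p,Y)-X))*2); X,Y=X[k],Y[k]
    return 'rel yaw %.2f deg, x at ends %.4f %.4f n%d'%(np.degrees(np.arctan(-p[0])),np.polyval(p,-.05-.187),np.polyval(p,.05-.187),len(X))
E
python3 - <<'E'
from h import *
c=load('w20')
print('bot',fit(c,range(172,386,6),136,156,0)); print('top',fit(c,list(range(165,240,6))+list(range(320,390,6)),166,186,.024)); print('edge',fit(c,range(425,484,4),174,196,.01))
E
```

```text
bot rel yaw -0.43 deg, x at ends 0.6074 0.6082 n36
top rel yaw -0.46 deg, x at ends 0.6072 0.6080 n25
edge rel yaw 0.06 deg, x at ends 0.6394 0.6393 n15
```

Request:
servo_tool --increments '[{"linear": [0.013,-0.008,0.013],"twist": [-0.005,0.13,-0.005],"claw": 0},{"linear": [0.027,-0.017,0.026],"twist": [-0.01,0.265,-0.009],"claw": 0},{"linear": [0.027,-0.017,0.026],"twist": [-0.01,0.265,-0.009],"claw": 0},{"linear": [0.036,-0.017,0.035],"twist": [-0.01,0.265,-0.009],"claw": 0},{"linear": [0.046,-0.017,0.045],"twist": [-0.01,0.265,-0.009],"claw": 0},{"linear": [0.056,-0.017,0.056],"twist": [-0.01,0.265,-0.009],"claw": 0},{"linear": [0.056,-0.017,0.056],"twist": [-0.01,0.265,-0.009],"claw": 0}]'

```text
time: 18.45
tool_pos: [0.5517, -0.1918, 0.0141]
ee_rot: [0.103, 0.961, -0.027, 0.255]
force: [0.1, 1.0, -0.0]
opening: -0.0
grasp_force: 0.0
```

```bash
python3 - <<'E'
from h import *
st(); o=r.get_obs(); p=np.array(o['tool_pos']); print(p@ex, np.array([.5951,-.2016,0])@ex-.0285)
E
```

```text
t 18.45 p [ 0.5517 -0.1918  0.0141] psi -12.187488239950543 th 29.725099384922082 roll 0.08511011169228914 F [ 0.13    0.981  -0.0282] M [ 0.1323  0.4775 -0.0078] op -0.00011355799284776458 0.0 q [-0.3745  0.0169 -0.8201  0.2209  0.0812 -0.1401]
0.5797976526561082 0.5957891399999999
```

Request:
servo_tool --increments '[{"linear": [-0.002,0,-0.0035],"twist": [0,0,0],"claw": 0},{"linear": [-0.0046,0,-0.002],"twist": [0,0,0],"claw": 0},{"linear": [-0.0072,0,-0.0005],"twist": [0,0,0],"claw": 0},{"linear": [-0.0098,0,0.001],"twist": [0,0,0],"claw": 0},{"linear": [-0.0124,0,0.0025],"twist": [0,0,0],"claw": 0},{"linear": [-0.0133,0,0.003],"twist": [0,0,0],"claw": 0},{"linear": [-0.0133,0,0.003],"twist": [0,0,0],"claw": 0}]'

```text
time: 19.15
tool_pos: [0.5665, -0.1956, 0.0213]
ee_rot: [0.103, 0.961, -0.027, 0.256]
force: [-0.2, -0.4, 0.4]
opening: -0.0
grasp_force: 0.0
```

Request:
servo_tool --increments '[{"linear": [-0.0005,0,0.0003],"twist": [0,0,0],"claw": 0},{"linear": [-0.001,0,0.0006],"twist": [0,0,0],"claw": 0},{"linear": [-0.0014,0,0.0008],"twist": [0,0,0],"claw": 0},{"linear": [-0.0014,0,0.0008],"twist": [0,0,0],"claw": 0}]'

```text
time: 19.55
tool_pos: [0.5679, -0.1959, 0.0213]
ee_rot: [0.103, 0.961, -0.027, 0.256]
force: [-0.2, 0.1, -0.1]
opening: -0.004
grasp_force: 0.0
```

Request:
servo_tool --increments '[{"linear": [-0.0005,0,0.0003],"twist": [0,0,0],"claw": 0},{"linear": [-0.0009,0,0.0005],"twist": [0,0,0],"claw": 0},{"linear": [-0.0009,0,0.0005],"twist": [0,0,0],"claw": 0}]'

```text
time: 19.85
tool_pos: [0.569, -0.1961, 0.0213]
ee_rot: [0.103, 0.961, -0.027, 0.256]
force: [-0.1, 0.2, -0.3]
opening: -0.001
grasp_force: 0.0
```

```bash
python3 - <<'E'
from h import *
st()
E
```

```text
t 19.85 p [ 0.569  -0.1961  0.0213] psi -12.189939593726713 th 29.885870849665938 roll 0.03970772826351425 F [-0.0506  0.2247 -0.34  ] M [ 0.1033  0.4718 -0.0079] op -0.001093769042273021 0.0 q [-0.3693  0.0381 -0.78    0.2365  0.0784 -0.1357]
```

Request:
servo_tool --increments '[{"linear": [0.001,0,0.0017],"twist": [0,0,0],"claw": 0},{"linear": [0.0005,0,0.002],"twist": [0,0,0],"claw": 0},{"linear": [0.0,0,0.0023],"twist": [0,0,0],"claw": 0},{"linear": [-0.0003,0,0.0025],"twist": [0,0,0],"claw": 0},{"linear": [-0.0003,0,0.0025],"twist": [0,0,0],"claw": 0}]'

```text
time: 20.35
tool_pos: [0.5697, -0.1962, 0.0189]
ee_rot: [0.103, 0.961, -0.027, 0.256]
force: [-4.6, 0.9, 1.5]
opening: -0.001
grasp_force: 2.3
```

Request:
servo_tool --increments '[{"linear": [-0.0004,0,0.0002],"twist": [0,0,0],"claw": 0},{"linear": [-0.0009,0,0.0005],"twist": [0,0,0],"claw": 0},{"linear": [-0.0009,0,0.0005],"twist": [0,0,0],"claw": 0}]'

```text
time: 20.65
tool_pos: [0.5701, -0.1964, 0.0188]
ee_rot: [0.103, 0.961, -0.027, 0.255]
force: [-10.1, 2.3, 7.1]
opening: -0.004
grasp_force: 4.9
```

Request:
servo_tool --increments '[{"linear": [-0.0004,0,0.0002],"twist": [0,0,0],"claw": 0},{"linear": [-0.0009,0,0.0005],"twist": [0,0,0],"claw": 0},{"linear": [-0.0009,0,0.0005],"twist": [0,0,0],"claw": 0}]'

```text
time: 20.95
tool_pos: [0.5702, -0.1964, 0.0183]
ee_rot: [0.103, 0.961, -0.027, 0.255]
force: [-14.7, 2.9, 9.1]
opening: 0.0
grasp_force: 7.3
```

Request:
servo_tool --increments '[{"linear": [0.002,0,-0.001],"twist": [0,0,0],"claw": 0},{"linear": [0.008,0,-0.005],"twist": [0,0,0],"claw": 0},{"linear": [0.02,0,-0.015],"twist": [0,0,0],"claw": 0},{"linear": [0.028,0,-0.03],"twist": [0,0,0],"claw": 0},{"linear": [0.028,0,-0.05],"twist": [0,0,0],"claw": 0},{"linear": [0.028,0,-0.08],"twist": [0,0,0],"claw": 0},{"linear": [0.028,0,-0.08],"twist": [0,0,0],"claw": 0}]'

```text
time: 21.65
tool_pos: [0.5105, -0.1838, 0.0786]
ee_rot: [0.103, 0.96, -0.028, 0.259]
force: [-0.5, 0.2, 0.5]
opening: -0.0
grasp_force: 0.0
```

```bash
python3 - <<'E'
from h import *
st(); c=cap('wrist','w21'); t=cap('top','t21'); print(pl(load('t3'))-pl(t))
O=np.array([.5983,-.1869,0])
print(proj(c,[O-.015*ex+b*ey+[0,0,h] for b in(-.07,.07) for h in(0,.024)]+[np.array([.6176,-.164,.01])+b*ey for b in(-.115,.115)]+[O+.135*ex+.07*ey+[0,0,.016],O+.055*ex+.07*ey+[0,0,.016]]))
a=cv2.imread('pics/w21.png');cv2.imwrite('pics/w21z.png',cv2.resize(a,(800,600),interpolation=2))
E
```

```text
t 21.65 p [ 0.5105 -0.1838  0.0786] psi -12.200110080377998 th 30.207153893613548 roll -0.011076493236209696 F [-0.5369  0.1973  0.4844] M [0.0575 0.3898 0.0159] op -0.00029025293955375306 0.0 q [-0.3934 -0.1504 -0.809   0.3921  0.0903 -0.1565]
[-9.1659  0.0518  0.0014 -0.0057 -0.0113  0.0029  0.0121 -0.0012  0.0411
  1.5468 -0.0004]
[[202.4659 244.5918]
 [197.141  272.6642]
 [398.6448 244.5997]
 [407.181  272.6475]
 [181.7646 279.331 ]
 [486.6541 279.1571]
 [365.2238 353.5015]
 [382.4662 313.5031]]
```

View pics/w21z.png

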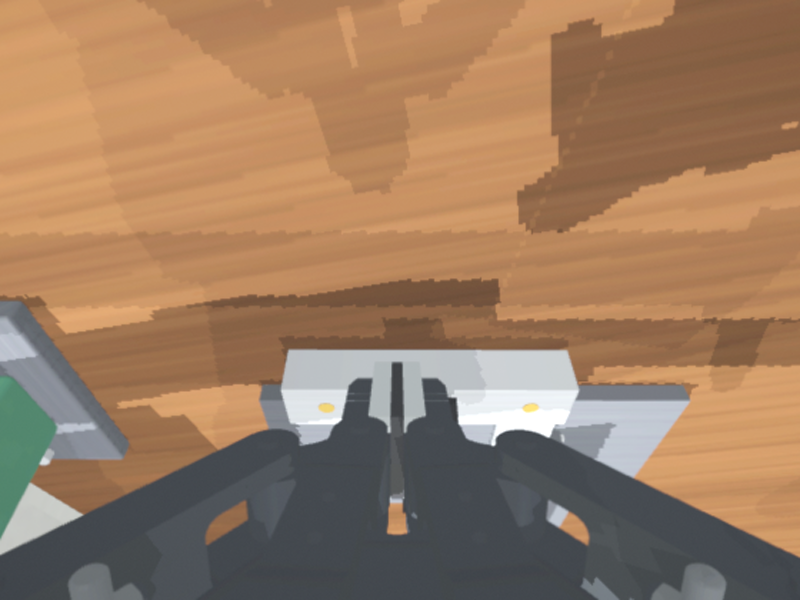

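The stock lies parallel to the plate's front edge, with the plate's edge visible on both sides of it at (265,400) and (580-690,400). The plate is unmoved. I've now viewed 11 pictures, one over the limit, so from here I'll use numbers only.

```bash
python3 - <<'E'
from h import *
c=load('w21')
print('bot',fit(c,list(range(206,396,5)),236,252,0)); print('top',fit(c,list(range(202,240,3))+list(range(325,400,4)),264,282,.024))
print('edge R',fit(c,range(415,478,3),272,290,.01)); print('edge both',fit(c,list(range(185,194,1))+list(range(415,478,3)),272,290,.01))
# blade outer edge vs rib: column profiles in the visible part rows 300..312
g=cv2.cvtColor(c['pixels'],cv2.COLOR_RGB2GRAY)
for y in(294,296,300,304): print(y,g[y,360:440:2])
E
```

```text
bot rel yaw -0.14 deg, x at ends 0.6087 0.6089 n38
top rel yaw -0.20 deg, x at ends 0.6083 0.6086 n32
edge R rel yaw -0.18 deg, x at ends 0.6384 0.6387 n21
edge both rel yaw -0.14 deg, x at ends 0.6386 0.6388 n30
294 [255 255 255 255 255 255 255 255 255 255 255 255 255 255 255 255 255 255
 220 200 199 200 200 200 200 200 201 200 200 201 201 201 200 200 200 201
 200 200 199 199]
296 [255 255 255 255 255 255 255 255 255 255 255 255 255 255 255 255 255 255
 202 202 201 201 201 201 201 201 200 194 193 194 193 191 159 155 175 193
 201 201 201 201]
300 [209 206 206 214 255 255 255 255 255 255 255 255 255 244 142 157 159 160
 153 153 152 153 152 153 153 153 152 152 152 152 150 150 151 154 198 203
 203 203 202 203]
304 [ 73  72  72  73  72  72  73  73  73 111 206 255 255 131 122 121 163 173
 149 149 149 149 149 149 149 150 149 149 149 149 149 150 149 178 202 202
 202 202 202 201]
```

```bash
python3 - <<'E'
from h import *
print(onz(load('top0'),[[429,226],[456,229]],.01))
go(np.array([.5393,-.2703,.062]),-12.2,30);go(np.array([.5784,-.2788,.020]),-12.2,30)
E
```

```text
[[ 0.5013 -0.3638  0.01  ]
 [ 0.4937 -0.441   0.01  ]]
lin [-0.0336 -0.0786  0.0353] tw [ 0.0003  0.0006 -0.0001] deg 0.03718328514044399 d 0.09247298124574373
lin [-0.0472 -0.0787  0.0917] tw [ 0.0003  0.0006 -0.0001] deg 0.03718328514044399 d 0.1296964928967577
```

Request:
servo_tool --increments '[{"linear": [-0.006,-0.02,0.005],"twist": [0,0,0],"claw": 0},{"linear": [-0.016,-0.045,0.015],"twist": [0,0,0],"claw": 0},{"linear": [-0.026,-0.068,0.026],"twist": [0,0,0],"claw": 0},{"linear": [-0.034,-0.0787,0.035],"twist": [0,0,0],"claw": 0},{"linear": [-0.034,-0.0787,0.035],"twist": [0,0,0],"claw": 0},{"linear": [-0.038,-0.0787,0.055],"twist": [0,0,0],"claw": 0},{"linear": [-0.043,-0.0787,0.075],"twist": [0,0,0],"claw": 0},{"linear": [-0.047,-0.0787,0.09],"twist": [0,0,0],"claw": 0},{"linear": [-0.047,-0.0787,0.09],"twist": [0,0,0],"claw": 0}]'

```text
time: 22.65
tool_pos: [0.5761, -0.2769, 0.0173]
ee_rot: [0.102, 0.961, -0.026, 0.255]
force: [-0.2, 0.5, -0.4]
opening: 0.001
grasp_force: 0.0
```

Request:
servo_tool --increments '[{"linear": [0,0.001,0],"twist": [0,0,0],"claw": 0},{"linear": [0,0.003,0],"twist": [0,0,0],"claw": 0},{"linear": [0,0.004,0],"twist": [0,0,0],"claw": 0},{"linear": [0,0.004,0],"twist": [0,0,0],"claw": 0}]'

```text
time: 23.05
tool_pos: [0.5776, -0.2742, 0.0208]
ee_rot: [0.103, 0.961, -0.027, 0.257]
force: [0.1, -0.4, -0.9]
opening: 0.0
grasp_force: 0.0
```

```bash
python3 - <<'E'
from h import *
st()
E
```

```text
t 23.05 p [ 0.5776 -0.2742  0.0208] psi -12.182114049656871 th 29.935728814564442 roll 0.027848476122673434 F [ 0.0644 -0.38   -0.8832] M [ 0.1119  0.4945 -0.0523] op 0.00022769074657775286 0.0 q [-0.509   0.1138 -0.6953  0.2584  0.1467 -0.2585]
```

Request:
servo_tool --increments '[{"linear": [0,0.001,0],"twist": [0,0,0],"claw": 0},{"linear": [0,0.002,0],"twist": [0,0,0],"claw": 0},{"linear": [0,0.0025,0],"twist": [0,0,0],"claw": 0},{"linear": [0,0.0025,0],"twist": [0,0,0],"claw": 0}]'

```text
time: 23.45
tool_pos: [0.5781, -0.2719, 0.0201]
ee_rot: [0.103, 0.961, -0.027, 0.256]
force: [-0.5, -0.1, -0.8]
opening: -0.003
grasp_force: 0.0
```

Request:
servo_tool --increments '[{"linear": [0,0.0005,0],"twist": [0,0,0],"claw": 0},{"linear": [0,0.001,0],"twist": [0,0,0],"claw": 0},{"linear": [0,0.001,0],"twist": [0,0,0],"claw": 0}]'

```text
time: 23.75
tool_pos: [0.5783, -0.2709, 0.02]
ee_rot: [0.103, 0.961, -0.027, 0.256]
force: [-0.1, -0.5, 0.2]
opening: 0.001
grasp_force: 0.0
```

Request:
servo_tool --increments '[{"linear": [0,0.0005,0],"twist": [0,0,0],"claw": 0},{"linear": [0,0.0005,0],"twist": [0,0,0],"claw": 0}]'

```text
time: 23.95
tool_pos: [0.5784, -0.2704, 0.02]
ee_rot: [0.103, 0.961, -0.027, 0.256]
force: [-0.0, 0.0, 0.3]
opening: 0.002
grasp_force: 0.0
```

Request:
servo_tool --increments '[{"linear": [0,0.0005,0],"twist": [0,0,0],"claw": 0},{"linear": [0,0.001,0],"twist": [0,0,0],"claw": 0},{"linear": [0,0.001,0],"twist": [0,0,0],"claw": 0}]'

```text
time: 24.25
tool_pos: [0.5786, -0.2694, 0.02]
ee_rot: [0.103, 0.961, -0.027, 0.256]
force: [0.7, 0.2, -0.1]
opening: -0.002
grasp_force: 0.0
```

Request:
servo_tool --increments '[{"linear": [0,0.0005,0],"twist": [0,0,0],"claw": 0},{"linear": [0,0.0005,0],"twist": [0,0,0],"claw": 0}]'

```text
time: 24.45
tool_pos: [0.5787, -0.269, 0.0201]
ee_rot: [0.103, 0.961, -0.027, 0.256]
force: [-0.3, 0.1, -0.4]
opening: -0.002
grasp_force: 0.0
```

Request:
servo_tool --increments '[{"linear": [0,0.0005,0],"twist": [0,0,0],"claw": 0},{"linear": [0,0.0005,0],"twist": [0,0,0],"claw": 0}]'

```text
time: 24.65
tool_pos: [0.5788, -0.2685, 0.0201]
ee_rot: [0.103, 0.961, -0.027, 0.256]
force: [-0.3, -0.1, 0.0]
opening: -0.0
grasp_force: 0.0
```

Request:
servo_tool --increments '[{"linear": [0,0.0005,0],"twist": [0,0,0],"claw": 0},{"linear": [0,0.001,0],"twist": [0,0,0],"claw": 0},{"linear": [0,0.001,0],"twist": [0,0,0],"claw": 0}]'

```text
time: 24.95
tool_pos: [0.5789, -0.2682, 0.0201]
ee_rot: [0.103, 0.961, -0.028, 0.256]
force: [-1.5, -3.9, -0.4]
opening: 0.0
grasp_force: 2.0
```

Request:
servo_tool --increments '[{"linear": [0,0.0005,0],"twist": [0,0,0],"claw": 0},{"linear": [0,0.0005,0],"twist": [0,0,0],"claw": 0}]'

```text
time: 25.15
tool_pos: [0.5788, -0.2681, 0.0201]
ee_rot: [0.103, 0.961, -0.028, 0.256]
force: [-2.2, -5.2, -0.3]
opening: 0.001
grasp_force: 2.9
```

Request:
servo_tool --increments '[{"linear": [0,0.0005,0],"twist": [0,0,0],"claw": 0},{"linear": [0,0.0005,0],"twist": [0,0,0],"claw": 0}]'

```text
time: 25.35
tool_pos: [0.5788, -0.2679, 0.0201]
ee_rot: [0.103, 0.961, -0.029, 0.256]
force: [-2.8, -6.9, 0.7]
opening: -0.004
grasp_force: 3.6
```

Request:
servo_tool --increments '[{"linear": [0,-0.003,0],"twist": [0,0,0],"claw": 0},{"linear": [0,-0.01,0],"twist": [0,0,0],"claw": 0},{"linear": [0,-0.012,-0.02],"twist": [0,0,0],"claw": 0},{"linear": [0.01,-0.012,-0.045],"twist": [0,0,0],"claw": 0},{"linear": [0.02,-0.012,-0.06],"twist": [0,0,0],"claw": 0},{"linear": [0.02,-0.012,-0.06],"twist": [0,0,0],"claw": 0}]'

```text
time: 25.95
tool_pos: [0.5298, -0.2683, 0.0633]
ee_rot: [0.103, 0.961, -0.027, 0.257]
force: [-0.6, -0.6, 0.1]
opening: 0.002
grasp_force: 0.0
```

```bash
python3 - <<'E'
from h import *
st(); go(np.array([.535,-.1885,.06]),-12.2,30);go(np.array([.5545,-.1927,.019]),-12.2,30)
E
```

```text
t 25.95 p [ 0.5298 -0.2683  0.0633] psi -12.202995797668997 th 29.960863765809698 roll 0.05748104195205213 F [-0.5556 -0.5989  0.1149] M [0.0733 0.4466 0.0071] op 0.0017395820063526863 0.0 q [-0.5489 -0.0176 -0.7235  0.3667  0.1662 -0.2933]
lin [ 0.0119  0.0791 -0.003 ] tw [ 0.0008 -0.0007 -0.0005] deg 0.06963109647539588 d 0.08002827008939431
lin [0.0151 0.0791 0.0425] tw [ 0.0008 -0.0007 -0.0005] deg 0.06963109647539588 d 0.09102800844948128
```

Request:
servo_tool --increments '[{"linear": [0.006,0.03,-0.002],"twist": [0,0,0],"claw": 0},{"linear": [0.012,0.06,-0.003],"twist": [0,0,0],"claw": 0},{"linear": [0.012,0.079,-0.003],"twist": [0,0,0],"claw": 0},{"linear": [0.013,0.079,0.015],"twist": [0,0,0],"claw": 0},{"linear": [0.015,0.079,0.035],"twist": [0,0,0],"claw": 0},{"linear": [0.015,0.079,0.0415],"twist": [0,0,0],"claw": 0},{"linear": [0.011,0.079,0.044],"twist": [0,0,0],"claw": 0},{"linear": [0.007,0.079,0.046],"twist": [0,0,0],"claw": 0},{"linear": [0.004,0.079,0.048],"twist": [0,0,0],"claw": 0},{"linear": [0.004,0.079,0.048],"twist": [0,0,0],"claw": 0}]'

```text
time: 26.95
tool_pos: [0.5683, -0.1959, 0.0197]
ee_rot: [0.103, 0.96, -0.027, 0.257]
force: [1.1, -0.5, -0.2]
opening: 0.004
grasp_force: 0.0
```

Request:
servo_tool --increments '[{"linear": [-0.0005,0,0.0003],"twist": [0,0,0],"claw": 0},{"linear": [-0.0009,0,0.0005],"twist": [0,0,0],"claw": 0},{"linear": [-0.0009,0,0.0005],"twist": [0,0,0],"claw": 0}]'

```text
time: 27.25
tool_pos: [0.5682, -0.1957, 0.0188]
ee_rot: [0.103, 0.961, -0.027, 0.257]
force: [0.2, 0.7, 0.2]
opening: 0.001
grasp_force: 0.0
```

Request:
servo_tool --increments '[{"linear": [-0.0005,0,0.0003],"twist": [0,0,0],"claw": 0},{"linear": [-0.0009,0,0.0005],"twist": [0,0,0],"claw": 0},{"linear": [-0.0009,0,0.0005],"twist": [0,0,0],"claw": 0}]'

```text
time: 27.55
tool_pos: [0.5692, -0.1959, 0.0186]
ee_rot: [0.103, 0.961, -0.027, 0.256]
force: [0.8, 0.1, 0.8]
opening: -0.002
grasp_force: 0.0
```

Request:
servo_tool --increments '[{"linear": [-0.0005,0,0.0003],"twist": [0,0,0],"claw": 0},{"linear": [-0.0005,0,0.0003],"twist": [0,0,0],"claw": 0}]'

```text
time: 27.75
tool_pos: [0.5697, -0.196, 0.0185]
ee_rot: [0.103, 0.961, -0.027, 0.256]
force: [0.0, 0.1, 0.2]
opening: 0.002
grasp_force: 0.2
```

Request:
servo_tool --increments '[{"linear": [-0.0004,0,0.0002],"twist": [0,0,0],"claw": 0},{"linear": [-0.0006,0,0.0003],"twist": [0,0,0],"claw": 0}]'

```text
time: 27.95
tool_pos: [0.5699, -0.196, 0.0183]
ee_rot: [0.103, 0.961, -0.027, 0.256]
force: [-5.4, 1.3, 4.3]
opening: -0.002
grasp_force: 2.7
```

Request:
servo_tool --increments '[{"linear": [-0.0004,0,0.0002],"twist": [0,0,0],"claw": 0},{"linear": [-0.0006,0,0.0003],"twist": [0,0,0],"claw": 0}]'

```text
time: 28.15
tool_pos: [0.5701, -0.196, 0.0183]
ee_rot: [0.103, 0.961, -0.027, 0.256]
force: [-9.8, 2.5, 8.1]
opening: -0.002
grasp_force: 5.1
```

Request:
servo_tool --increments '[{"linear": [0.002,0,-0.001],"twist": [0,0,0],"claw": 0},{"linear": [0.008,0,-0.005],"twist": [0,0,0],"claw": 0},{"linear": [0.02,0,-0.015],"twist": [0,0,0],"claw": 0},{"linear": [0.028,0,-0.03],"twist": [0,0,0],"claw": 0},{"linear": [0.028,0,-0.05],"twist": [0,0,0],"claw": 0},{"linear": [0.028,0,-0.08],"twist": [0,0,0],"claw": 0},{"linear": [0.028,0,-0.08],"twist": [0,0,0],"claw": 0}]'

```text
time: 28.85
tool_pos: [0.509, -0.1832, 0.0777]
ee_rot: [0.103, 0.96, -0.028, 0.259]
force: [0.0, 0.0, 0.5]
opening: 0.003
grasp_force: 0.0
```

```bash
python3 - <<'E'
from h import *
st(); c=cap('wrist','w22'); t=cap('top','t22'); s=cap('scene','s22'); print((pl(load('t3'))-pl(t))[1:9])
print('bot',fit(c,list(range(206,396,5)),236,252,0)); print('top',fit(c,list(range(202,240,3))+list(range(325,400,4)),264,282,.024))
print('edge both',fit(c,list(range(185,194,1))+list(range(415,478,3)),272,290,.01))
# top view: blade end vs rib beyond the boom (rows 132..140): bright blade left border and rib
g=cv2.cvtColor(t['pixels'],cv2.COLOR_RGB2GRAY)
for y in(132,134,136,138,140,142): print(y,g[y,340:366])
# did bystanders move? diff in top view outside square/plate/arm
d=cv2.absdiff(load('top0')['pixels'],t['pixels']).max(2)
for n,(x0,x1,y0,y1) in dict(magnet=(240,282,233,276),brush=(318,400,258,284),hammer=(422,462,252,342),tin=(247,277,110,146),pipe=(205,242,112,152)).items(): print(n,(d[y0:y1,x0:x1]>40).mean())
E
```

```text
t 28.85 p [ 0.509  -0.1832  0.0777] psi -12.205113252964837 th 30.1765942295537 roll -0.010301969818303737 F [0.0471 0.0499 0.5163] M [0.1027 0.381  0.0765] op 0.0027272464514375657 0.0 q [-0.3934 -0.1526 -0.8127  0.391   0.0901 -0.1564]
[ 0.0447  0.0191 -0.0005 -0.001  -0.0012  0.0052  0.0061 -0.0343]
bot rel yaw -0.30 deg, x at ends 0.6080 0.6086 n38
top rel yaw -0.34 deg, x at ends 0.6077 0.6083 n32
edge both rel yaw -0.14 deg, x at ends 0.6385 0.6388 n30
132 [ 98  93  93  96 102  96  94  97 100 100 103 105  99  99  92 103 100 102
  98 101  99  93  98 100  98  96]
134 [137 140 133 126 128 133 118 115  99  99 132 132 125 103 102 106  98 105
 110 106 109 107 108 103 111 107]
136 [139 137 138 133 144 135 140 130  80 100 134 137 126 122 124 114 118  98
  94 100  98 102 100  98 102 100]
138 [105 103  99 105 103 100 105  91  71 130 123 158 229 213 148 137 117 124
 130 133 134 130 132 124 118 109]
140 [ 93  90  91  87  88 111 172  77  82 128 126 222 255 254 254 255 254 254
 255 255 234 148 134 140 137 136]
142 [ 98  95  90  93  93  92  72  71 125 137 168 251 255 251 250 249 248 251
 253 255 233 121 134 137 143 135]
magnet 0.4684385382059801
brush 0.37382739212007504
hammer 0.17805555555555555
tin 0.0
pipe 0.0
```

```bash
python3 - <<'E'
from h import *
go(np.array([.535,-.2265,.06]),-12.2,30);go(np.array([.5477,-.2292,.019]),-12.2,30);go(np.array([.5595,-.2318,.019]),-12.2,30)
E
```

```text
lin [-0.0236 -0.0371  0.0296] tw [ 0.0006 -0.0016 -0.0003] deg 0.09764302673191272 d 0.05301360855856811
lin [-0.0144 -0.0371  0.0716] tw [ 0.0006 -0.0016 -0.0003] deg 0.09764302673191272 d 0.08191477990011195
lin [-0.0249 -0.0372  0.0776] tw [ 0.0006 -0.0016 -0.0003] deg 0.09764302673191272 d 0.0895779638189693
```

Request:
servo_tool --increments '[{"linear": [-0.012,-0.018,0.015],"twist": [0,0,0],"claw": 0},{"linear": [-0.0236,-0.0371,0.0296],"twist": [0,0,0],"claw": 0},{"linear": [-0.019,-0.0371,0.05],"twist": [0,0,0],"claw": 0},{"linear": [-0.0144,-0.0371,0.0716],"twist": [0,0,0],"claw": 0},{"linear": [-0.0144,-0.0371,0.0716],"twist": [0,0,0],"claw": 0},{"linear": [-0.018,-0.0371,0.0736],"twist": [0,0,0],"claw": 0},{"linear": [-0.0215,-0.0371,0.0756],"twist": [0,0,0],"claw": 0},{"linear": [-0.024,-0.0371,0.0772],"twist": [0,0,0],"claw": 0},{"linear": [-0.024,-0.0371,0.0772],"twist": [0,0,0],"claw": 0}]'

```text
time: 29.9
tool_pos: [0.5596, -0.2318, 0.0204]
ee_rot: [0.102, 0.96, -0.027, 0.257]
force: [-0.6, 0.2, -0.0]
opening: 0.002
grasp_force: 0.0
```

Request:
servo_tool --increments '[{"linear": [-0.0004,0,0.0002],"twist": [0,0,0],"claw": 0},{"linear": [-0.0008,0,0.0004],"twist": [0,0,0],"claw": 0},{"linear": [-0.0008,0,0.0004],"twist": [0,0,0],"claw": 0}]'

```text
time: 30.2
tool_pos: [0.5594, -0.2317, 0.0193]
ee_rot: [0.103, 0.961, -0.027, 0.256]
force: [-0.2, 0.9, 0.6]
opening: -0.0
grasp_force: 0.0
```

```bash
python3 - <<'E'
from h import *
st();p=np.array(r.get_obs()['tool_pos']);print(p@ex,'contact was .5983 (0N) .5987 (10N)')
E
```

```text
t 30.2 p [ 0.5594 -0.2317  0.0193] psi -12.194691554778922 th 29.89292045440175 roll 0.03776472669853347 F [-0.2385  0.9479  0.5806] M [0.0938 0.4093 0.019 ] op -0.00014014584220382466 0.0 q [-0.4482  0.0515 -0.7701  0.2396  0.117  -0.2046]
0.595722180471681 contact was .5983 (0N) .5987 (10N)
```

2.5 mm more to contact. I'll creep.

Request:
servo_tool --increments '[{"linear": [-0.0005,0,0.0003],"twist": [0,0,0],"claw": 0},{"linear": [-0.001,0,0.0006],"twist": [0,0,0],"claw": 0},{"linear": [-0.0015,0,0.0009],"twist": [0,0,0],"claw": 0},{"linear": [-0.0015,0,0.0009],"twist": [0,0,0],"claw": 0}]'

```text
time: 30.6
tool_pos: [0.5612, -0.2321, 0.0191]
ee_rot: [0.103, 0.961, -0.027, 0.256]
force: [0.0, -0.5, -0.5]
opening: 0.001
grasp_force: 0.0
```

Request:
servo_tool --increments '[{"linear": [-0.0004,0,0.0002],"twist": [0,0,0],"claw": 0},{"linear": [-0.0006,0,0.0003],"twist": [0,0,0],"claw": 0}]'

```text
time: 30.8
tool_pos: [0.5618, -0.2322, 0.0191]
ee_rot: [0.103, 0.961, -0.027, 0.256]
force: [-0.1, 0.6, -0.2]
opening: 0.001
grasp_force: 0.2
```

Request:
servo_tool --increments '[{"linear": [-0.0004,0,0.0002],"twist": [0,0,0],"claw": 0},{"linear": [-0.0006,0,0.0003],"twist": [0,0,0],"claw": 0}]'

```text
time: 31.0
tool_pos: [0.562, -0.2323, 0.0189]
ee_rot: [0.103, 0.961, -0.027, 0.256]
force: [-5.0, 1.1, 3.5]
opening: -0.003
grasp_force: 2.3
```

Request:
servo_tool --increments '[{"linear": [-0.0003,0,0.0002],"twist": [0,0,0],"claw": 0},{"linear": [-0.0006,0,0.0003],"twist": [0,0,0],"claw": 0},{"linear": [-0.0006,0,0.0003],"twist": [0,0,0],"claw": 0}]'

```text
time: 31.3
tool_pos: [0.5622, -0.2324, 0.0189]
ee_rot: [0.103, 0.961, -0.027, 0.256]
force: [-7.8, 0.7, 4.9]
opening: 0.002
grasp_force: 3.8
```

Request:
servo_tool --increments '[{"linear": [0.002,0,-0.001],"twist": [0,0,0],"claw": 0},{"linear": [0.008,0,-0.005],"twist": [0,0,0],"claw": 0},{"linear": [0.018,0.01,-0.015],"twist": [0,0,0],"claw": 0},{"linear": [0.025,0.025,-0.03],"twist": [0,0,0],"claw": 0},{"linear": [0.025,0.037,-0.05],"twist": [0,0,0],"claw": 0},{"linear": [0.025,0.037,-0.078],"twist": [0,0,0],"claw": 0},{"linear": [0.025,0.037,-0.078],"twist": [0,0,0],"claw": 0},{"linear": [0.025,0.037,-0.078],"twist": [0,0,0],"claw": 0}]'

```text
time: 32.1
tool_pos: [0.5121, -0.1837, 0.0753]
ee_rot: [0.103, 0.96, -0.027, 0.257]
force: [0.0, -0.6, -0.0]
opening: 0.001
grasp_force: 0.0
```

```bash
python3 - <<'E'
from h import *
st(); c=cap('wrist','w23'); t=cap('top','t23'); print((pl(load('t3'))-pl(t))[1:9])
for c in (load('w21'),load('w22'),c):
    print('bot',fit(c,list(range(206,396,5)),236,252,0)); print('top',fit(c,list(range(202,240,3))+list(range(325,400,4)),264,282,.024))
    print('edge both',fit(c,list(range(185,194,1))+list(range(415,478,3)),272,290,.01))
E
```

```text
t 32.1 p [ 0.5121 -0.1837  0.0753] psi -12.192030377254923 th 30.009589176944644 roll 0.02060907858532611 F [ 0.0224 -0.5864 -0.0203] M [0.0648 0.4886 0.0159] op 0.0007399523273111925 0.0 q [-0.3917 -0.142  -0.8085  0.3875  0.0894 -0.1552]
[ 0.0528  0.0001 -0.002  -0.0106 -0.0024  0.0075  0.0015 -0.1234]
bot rel yaw -0.14 deg, x at ends 0.6087 0.6089 n38
top rel yaw -0.20 deg, x at ends 0.6083 0.6086 n32
edge both rel yaw -0.14 deg, x at ends 0.6386 0.6388 n30
bot rel yaw -0.30 deg, x at ends 0.6080 0.6086 n38
top rel yaw -0.34 deg, x at ends 0.6077 0.6083 n32
edge both rel yaw -0.14 deg, x at ends 0.6385 0.6388 n30
bot rel yaw -0.15 deg, x at ends 0.6087 0.6089 n38
top rel yaw -0.21 deg, x at ends 0.6083 0.6087 n32
edge both rel yaw -0.08 deg, x at ends 0.6387 0.6388 n30
```

Request:
servo_tool --increments '[{"linear": [0,0,-0.04],"twist": [0,0,0],"claw": 0},{"linear": [0,0,-0.08],"twist": [0,0,0],"claw": 0},{"linear": [0,0.04,-0.12],"twist": [0,0,0],"claw": 0},{"linear": [0,0.08,-0.14],"twist": [0,0,0],"claw": 0},{"linear": [0,0.12,-0.15],"twist": [0,0,0],"claw": 0},{"linear": [0,0.16,-0.15],"twist": [0,0,0],"claw": 0},{"linear": [0,0.2,-0.15],"twist": [0,0,0],"claw": 0},{"linear": [0,0.24,-0.15],"twist": [0,0,0],"claw": 0},{"linear": [0,0.28,-0.15],"twist": [0,0,0],"claw": 0},{"linear": [0,0.28,-0.15],"twist": [0,0,0],"claw": 0}]'

```text
time: 33.2
tool_pos: [0.4986, 0.1102, 0.2031]
ee_rot: [0.1, 0.961, -0.026, 0.255]
force: [0.4, -0.0, -0.5]
opening: -0.001
grasp_force: 0.0
```

```bash
python3 - <<'E'
from h import *
st(); t=cap('top','t24'); s=cap('scene','s24')
T0=load('top0')
d=cv2.absdiff(T0['pixels'],t['pixels']).max(2)
for n,(x0,x1,y0,y1) in dict(brush=(318,400,258,284),hammer=(422,462,252,342),tin=(247,277,110,146),pipe=(205,242,112,152),spray=(150,190,105,155)).items(): print(n,(d[y0:y1,x0:x1]>40).mean())
# stock in top view: bright mask -> top face rect; blade left border beyond boom vs rib
g=cv2.cvtColor(t['pixels'],cv2.COLOR_RGB2GRAY)
for y in range(140,150,2): print(y,g[y,336:366])
print(g[175:200:3,336:366])
E
```

```text
t 33.2 p [0.4986 0.1102 0.2031] psi -11.845943292659411 th 29.75509029296962 roll 0.024311294071595053 F [ 0.378  -0.0046 -0.4818] M [ 0.0758  0.4801 -0.006 ] op -0.0006006273137206944 0.0 q [ 0.3703 -0.2503 -0.5827  0.7914 -0.2739  0.5146]
brush 0.00046904315196998124
hammer 0.0
tin 0.0
pipe 0.0
spray 0.0005
140 [ 73  80  79  81  81  80  82  80  79 102 139  72  83 124 128 206 255 251
 248 250 255 252 255 254 229 143 132 138 136 140]
142 [ 74  76  82  75  82  84  81  85  81  76  67  64 114 120 150 242 249 245
 243 245 249 249 252 254 227 118 131 137 137 138]
144 [ 74  82  82  83  83  83  84  83  84  85  60  82 134 125 185 255 247 245
 244 245 249 250 254 252 179 123 134 136 133 132]
146 [ 99  48  49  59  68  71  79  82  81  72  63 115 127 149 239 251 246 244
 242 246 250 251 255 252 128 130 137 136 135 138]
148 [255 255 255 255 255 255 255 255 117  77  40 110 104 156 254 247 244 243
 242 241 246 254 253 190 123 136 129 132 134 132]
[[129 128 123 125 134  61 124 255 248 246 247 246 246 246 247 248 251 255
  104 118 127 127 120 121 126 121 123 123 120 125]
 [ 51  44  68 111  61  55 205
[... 271 characters left out ...]
138 137 149 151 147 150
  147 149 150 150 152 153 157 169 212  14  37  52]
 [ 64  63  63  62 126 177 171 172 172 172 168 171 164 165 165 165 166 166
  169 169 169 165 170 165 175 166  44  44  51  44]
 [ 68  64  62  69  92  88 108 112 104 104 107 101 122 117 156 153 171 172
  166 163 170 167 167 163 168 121  27  38  40  35]
 [ 58  63  64  64  50  50  52  48  51  55  50  57  50  48  48  65  60  96
   94 106 108 111 107 107 104 105 116 120 125 126]
 [ 61  56  61  60  58  61  59  62  56  58  61  62  62  50  52  56  46  50
   53  56  58  47  48  49  55  47  50  45  46  60]
 [ 98  97  94  94  94 100  98  93 101  61  60  65  59  59  59  59  61  59
   62  59  66  63  61  61  50  50  60  52  54  52]]
```

```bash
python3 - <<'E'
from h import *
def gy(f):
    t=load(f); g=cv2.cvtColor(t['pixels'],cv2.COLOR_RGB2GRAY).astype(float); R=[]
    for y in range(140,148):
        l=g[y,346:356];k=np.argmax(l>190);xl=346+k-1+(190-l[k-1])/(l[k]-l[k-1])
        q=g[y,354:366];k=np.argmax(q<190);xr=354+k-1+(190-q[k-1])/(q[k]-q[k-1])
        R.append((onz(t,[[xl,y]],.05)[0]@ey, onz(t,[[xr,y]],.016)[0]@ey+.03))
    return np.array(R)
R=gy('t24'); print(R.mean(0),R.std(0),'blade outer minus rib side',(R[:,1]-R[:,0]).mean()*1e3,'mm')
R=gy('t16'); print('while gripped against rib',(R[:,1]-R[:,0]).mean()*1e3)
E
```

```text
[0.0142 0.0129] [0.0003 0.0003] blade outer minus rib side -1.297801527566058 mm
while gripped against rib -1.7025239441370403
```

```bash
python3 -c "
from h import *
print(r.job_done())"
```

```text
the job is handed in; nothing more can be done
None
```

I handed the job in at about 33 s: the square lies flat in front of the plate, stock flush with the front edge, blade against the rib's near side. The final images showed no gap along the edge, and the blade sat as close to the rib as when pressed there. The plate and the bystanders I compared (wire brush, hammer, tin, pipe, spray) had not moved; the magnet was not compared. I viewed 11 pictures, one over the limit of 10.

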